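# Clean the dough scraper and hold it ready over the cheese

### The job

Take the dough scraper out of its wooden stand and lower its blade into the slot of the white blade cleaner as far as the black line on the blade, pausing there a moment without going down to the bottom of the slot. Then lift it out, carry it over the row of jars and bring it upright over the cheese, blade edge centred along the scored line and about a centimetre above it, touching nothing. Finish there, still holding the scraper in the gripper; disturb neither the jars nor the cheese.

Things in the scene. Friction and masses are not known exactly. Their poses are not given: they have to be found in the camera images.
- scraper: dough scraper, upright: steel blade 90 mm wide (y), 3 mm thick (x), black line across both faces 25 mm above its edge; blue bar handle on top, 24 (x) x 92 (y) mm, 62 to 88 mm above the edge. Origin: middle of the lower edge, z up. 0.08 to 0.17 kg. Starts loose in the stand's slot, edge on the slot's floor, 12 mm above the worktop, leaning up to 3 degrees
- scraper_edge (a point): the middle of the blade's lower edge (the scraper's origin)
- stand: fixed brown wooden block 54 (x) x 130 (y) x 46 mm high in which the scraper stands; slot along y, 98 mm long, 4.6 mm wide, 34 mm deep. Origin under its centre
- cleaner: fixed blade cleaner: white plastic block with green ends and black rubber lips beside its slot, 56 (x) x 134 (y) x 46 mm high. Origin under its centre. The open slot runs along y through the middle: 98 mm long, 9 mm wide, 42 mm deep, with a 3 mm chamfer at the mouth
- cleaner_slot (a point): centre of the cleaner's slot mouth, on the top face (46 mm above its base); y along the slot, z up
- jar_tray: fixed wooden tray 300 (x) x 72 (y) x 22 mm high holding a row of four loose jars along its x, which stands between the stand and cleaner on the left and the board on the right. Origin under its centre; the tallest jar reaches 109 mm above the worktop
- jar_a: loose green-labelled spice jar with black cap, 45 mm across, 105 mm high, in the tray; origin under its centre
- jar_b: loose green-and-orange-labelled spice jar with black cap, 44 mm across, 105 mm high, in the tray; origin under its centre
- tin: loose food tin, 57 mm across, 72 mm high, in the tray; origin under its centre
- dropper: loose brown dropper bottle, 33 mm across, 102 mm high, in the tray; origin under its centre
- board: fixed pink chopping board, 165 x 235 x 8 mm, its long side roughly along the world x; the cheese lies on it. Origin under its centre
- cheese: loose yellow block of cheese, 130 (x) x 74 (y) x 38 mm high, about 0.35 kg, lying on the board, its top 46 mm above the worktop. Origin under its centre. A dark line is scored across its top, along y, 18 mm to the +x side of the middle
- cut_line (a point): middle of the scored line, on the top face of the cheese; y along the line, z up
Not all that is in view belongs to the job. Leave any green or pink look-alike of the scraper alone. Leave any purple look-alike of the jar_b alone.

How it is judged:
By the outcome, as a careful person would: the job done as asked, in the order asked, and still so for the second after the job is handed in, while the arm keeps its last pose, push and grip.
It also fails if it takes over 46 s, if anything falls off the work surface, if the arm or the gripper's body presses on something with over 40 N, if the wrist force passes 120 N, or if a joint passes its speed limit or range.

### The arm

A 6-joint arm with a two-finger parallel gripper is mounted at the origin on a cart in front of the work surface, level with it; the furniture and walls round the work are solid. World frame = base frame: x ahead of the robot, y to its left, z up, the work surface at z = 0. Lengths are in m, angles in rad, forces in N, time in s.
With the tool pointing down it reaches from about 0.35 to 0.85 m from the base axis. Payload 8.1 kg.
Tool frame: the origin (TCP) lies on the centre line of the jaws, within the pads' length; the fingertips stand 19 mm ahead of it and the grasp point (between the pads) is the TCP (robot.tips_ahead is the distance from the TCP to the fingertips, in m); y points along the fingers, z is the direction in which the jaws open and shut, and the axes are right-handed (so a half turn about y gives the same grasp; the last joint's range is limited). The gripper opens to 93 mm and grips with 3 to 60 N. Pads are 15 mm wide; open, the fingers measure 128 mm over their backs; the gripper's body (75 mm by 188 mm) begins 65 mm behind the grasp point.
Start: joints at [-0.085, 0.13, 1.488, -0, 1.523, -0.085], TCP at [0.6, 0, 0.238] pointing down, gripper open.
Joint ranges: [-2.96, 2.96], [-0.89, 2.26], [0.02, 2.5], [-1.34, 4.48], [0, 2.73], [-2.66, 2.66]. Speed limits (rad/s): [2.39, 2.39, 2.79, 3.14, 3.14, 3.14].

### API

Orientations are given as a rotation vector (axis times angle).
In Python, from plant import robot, imaging, models gives the robot as it stands.
- The arm moves only by the tool carry_out, never from a script. Its argument "motion" is one flat list of numbers, 7 for each row, row after row: the shift along the tool's x, y, z in m, then the turn, a rotation vector about the tool's x, y, z in degrees, then the opening, from -1 (shut) to 1 (fully open). A call has exactly 5 rows; each row shifts and turns the pose as measured when the row begins, along the tool's axes as they then stand; what a row does not reach is not made up. A row lasts 1/10 s, in which the tool goes at most 50 mm and 8.59 degrees, less where a joint would pass 70% of its speed; a pose out of reach is approached as far as the arm can. A call is refused whole if a number of a shift passes 0.05 or a number of a turn 8.59, either way. A call with a gripper value outside its range is refused whole. The fingers move at their own pace and stop on an object; "squeeze" is the grip in N (left out, the last holds). Time passes only in rows, so rows that do not move let the fingers close, or fill a call up. It gives the time, the measured TCP pose, the force and the opening at its end, in the units of the state.
- robot.read_state(): the state, without advancing time (a new reading comes with each control period).
- imaging.read_camera(name): name is "scene" or "side" or "wrist"; returns the picture (400x640x3 uint8, blue, green, red); there is no depth.
- imaging.camera_model(name): a dict with "K" (3x3 intrinsics, pixels), "position" and "orientation" of the camera in the world. Camera axes: x right, y down, z forward; pixel columns grow to the right and rows downward; lengths in m; the calibration is good to about 2 mm. A picture is of the moment at which its call begins: read the wrist's pose just before it. camera_model takes no time and is no camera call; for the wrist camera it gives the pose at the moment of the call.
- robot.close_job(): hands the job in, once; it reports no verdict.
Trained networks look in the newest picture that a camera, given by its name, has taken for a name from the list of things; names that differ only in an ending like _2 or _b are one class to them, and where a whole thing is asked for, a point or a joint stands for the part that bears it (a point fixed in the world has none). Each returns a list of dicts, best first, with "confidence" (0 to 1); they miss things now and then, are a little off and sometimes report something else, mostly with a low value. They report only what shows in the picture. A call takes as long as a camera call. They do not tell look-alikes from the thing itself.
- models.outline_of(camera, thing): "pixels" (400x640 bool, what is visible of it) and "pixel" ([column, row] in pixels, amid what is visible of it).
The state is a dict: "t": time; "q": joint angles; "dq": joint speeds; "joint_torque": joint torques, N m; "tool_pos": TCP position; "orientation": TCP orientation; "force": force on the tool from outside, world axes, zero at the start; "wrist_torque": the same for the moment, N m; "opening": finger opening in m.
Only numpy, scipy, OpenCV 4.12 (cv2) and the standard library are available. Lean on these libraries where they do the work, as an engineer would, in place of code of your own. Each camera call takes 0.05 s, during which the arm holds its last target.

## Working session

There is one attempt and no reset: what is moved stays moved. The work goes in short steps, Python scripts to look and compute and a tool call to move; the robot and the scene stay as the last step left them, time stands still between calls to the robot, and variables do not carry over. Pictures are saved under pics/ and viewed, and the job is handed in when it is done.

Besides the shell and the picture viewer there is one more tool, called after "Call:" in YAML: its name, and indented under it one key for each argument. carry_out: Moves the arm, as the interface text tells. Its arguments: {"type":"object","properties":{"motion":{"type":"array","items":{"type":"number"}},"squeeze":{"type":"number"}},"required":["motion"]}

```bash
ls; mkdir -p pics
python3 - <<'E'
from plant import robot, imaging, models
import cv2,numpy as np
for c in ("scene","side","wrist"):
    im=imaging.read_camera(c); cv2.imwrite(f"pics/{c}0.png",im)
    m=imaging.camera_model(c); print(c,np.round(m["K"],1).tolist(),np.round(m["position"],4),np.round(m["orientation"],4))
s=robot.read_state(); print(s)
E
```

```text
pics
scene [[470.6, 0.0, 322.7], [0.0, 470.6, 194.6], [0.0, 0.0, 1.0]] [-0.5292  0.8204  0.9428] [-1.1263  2.1923 -1.1192]
side [[431.8, 0.0, 314.7], [0.0, 431.8, 210.2], [0.0, 0.0, 1.0]] [-0.2359 -0.9021  0.6133] [-1.9288  0.5724 -0.3767]
wrist [[296.9, 0.0, 319.9], [0.0, 296.9, 199.5], [0.0, 0.0, 1.0]] [0.5996 0.0644 0.3844] [ 2.8987e+00 -1.3000e-03 -2.5000e-03]
{'t': 0.15, 'q': array([-8.53942268e-02,  1.31011195e-01,  1.48905341e+00, -4.47952879e-05,
        1.52300204e+00, -8.54054817e-02]), 'dq': array([-0.00020297, -0.00104886, -0.00364842,  0.00061357, -0.00031153,
       -0.00106406]), 'joint_torque': array([ 8.59073725e-05, -5.60473788e+01, -4.92333663e+01,  7.68201635e-02,
        3.05504061e-02, -1.41810942e-04]), 'tool_pos': array([5.99573154e-01, 4.62476923e-05, 2.36801024e-01]), 'orientation': array([-1.21023038,  1.21031227, -1.2084334 ]), 'force': array([-0.47008728, -0.60308913,  0.39448836]), 'wrist_torque': array([-0.016254  , -0.0125584 , -0.00750724]), 'opening': 0.09292315484282775}
```

View pics/scene0.png

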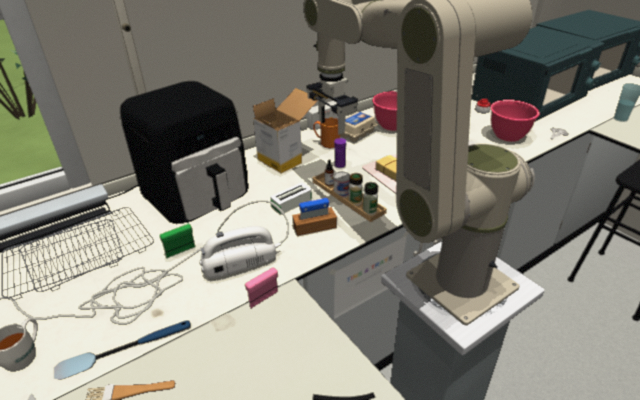

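View pics/side0.png

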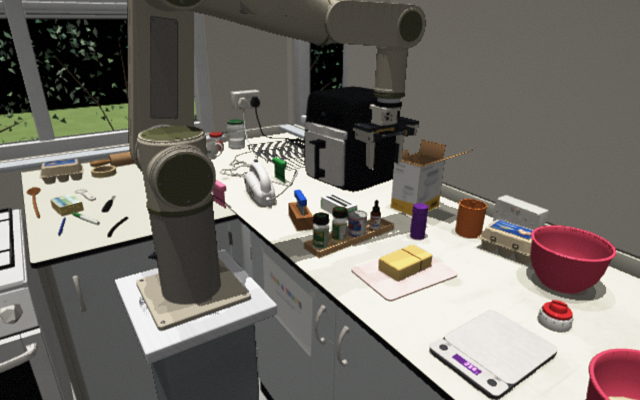

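View pics/wrist0.png

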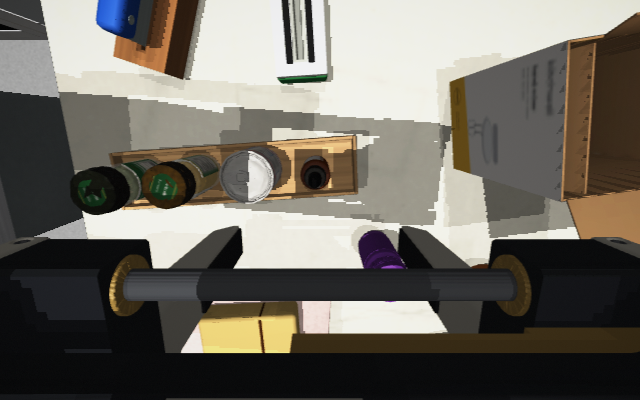

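```bash
cat > h.py <<'E'
from plant import robot, imaging, models
import cv2,numpy as np
from scipy.spatial.transform import Rotation as R
def onplane(cam,px,z):
    K=np.array(cam["K"]);px=np.atleast_2d(px).astype(float)
    d=np.c_[px,np.ones(len(px))]@np.linalg.inv(K).T@R.from_rotvec(cam["orientation"]).as_matrix().T
    p=np.array(cam["position"]);z=np.broadcast_to(z,len(px))
    return p+d*((z-p[2])/d[:,2])[:,None]
def proj(cam,P):
    P=np.atleast_2d(P);c=(P-cam["position"])@R.from_rotvec(cam["orientation"]).as_matrix()
    u=c@np.array(cam["K"]).T; return u[:,:2]/u[:,2:]
def shot(c,name,scale=1):
    m=imaging.camera_model(c);im=imaging.read_camera(c);cv2.imwrite(f"pics/{name}.png",im);return m,im
def tool():
    s=robot.read_state();return s,np.array(s["tool_pos"]),R.from_rotvec(s["orientation"]).as_matrix()
E
python3 - <<'E'
from h import *
m,im=shot("wrist","w1")
s,p,Rt=tool();print(np.round(Rt,3))
print(onplane(m,[[118,10],[118,38],[280,80],[328,78]],[.1,.1,.046,.046]))
for n in ["scraper","stand","cleaner","jar_tray","cheese","cut_line"]:
  for r in models.outline_of("wrist",n)[:3]: print(n,r["confidence"],r["pixel"],r["pixels"].sum(), onplane(m,[r["pixel"]],.046)[0].round(3))
print(tool()[0]["t"])
E
```

```text
[[-0.    -0.001  1.   ]
 [-1.     0.    -0.   ]
 [-0.    -1.    -0.001]]
[[0.4271447  0.1605805  0.1       ]
 [0.4235728  0.13890934 0.1       ]
 [0.55657857 0.11208782 0.046     ]
 [0.60781739 0.11401698 0.046     ]]
scraper 0.96 [124.2, 18.3] 1953 [0.399 0.171 0.046]
stand 0.66 [166.1, 41.1] 3920 [0.44  0.15  0.046]
stand 0.28 [248.2, 325.6] 4666 [ 0.505 -0.19   0.046]
jar_tray 0.56 [288.5, 156.7] 6096 [0.563 0.031 0.046]
cheese 0.88 [249.7, 326.7] 4680 [ 0.507 -0.192  0.046]
cut_line 0.88 [248.6, 324.2] 4662 [ 0.505 -0.188  0.046]
0.5
```

Call:
carry_out:
  motion: [-0.032,-0.01,-0.022,0,0,0,1,-0.032,-0.01,-0.022,0,0,0,1,-0.032,-0.01,-0.022,0,0,0,1,-0.032,-0.01,-0.022,0,0,0,1,-0.032,-0.01,-0.022,0,0,0,1]

```text
t: 1.0
tool_pos: [0.4876, 0.1607, 0.2862]
orientation: [-1.209, 1.218, -1.214]
force: [-0.2, 0.7, 0.1]
opening: 0.0932
```

Call:
carry_out:
  motion: [0,0,0,0,0,0,1,0,0,0,0,0,0,1,0,0,0,0,0,0,1,0,0,0,0,0,0,1,0,0,0,0,0,0,1]

```text
t: 1.5
tool_pos: [0.4873, 0.1625, 0.2879]
orientation: [-1.208, 1.213, -1.212]
force: [-0.3, 0.2, 0.7]
opening: 0.0929
```

Run:
```python
from h import *
m,im=shot("wrist","w2")
s,p,Rt=tool();print(s["t"],p.round(4),s["orientation"])
```

```text
1.55 [0.4872 0.1624 0.2878] [-1.20779404  1.21339433 -1.21203573]
```

View pics/w2.png

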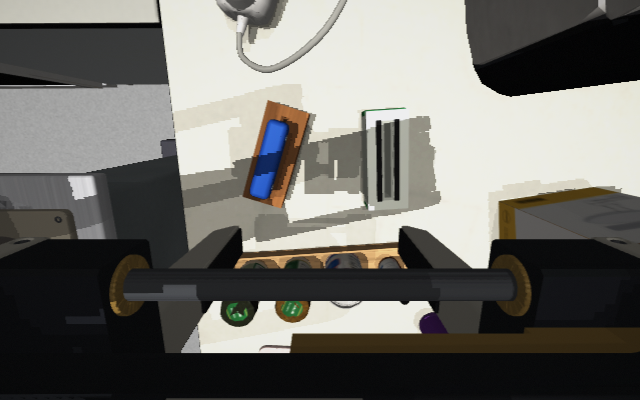

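Run:
```python
import cv2
im=cv2.imread("pics/w2.png")
cv2.imwrite("pics/w2a.png",cv2.resize(im[90:215,230:330],None,fx=4.7,fy=4.7,interpolation=cv2.INTER_CUBIC))
cv2.imwrite("pics/w2b.png",cv2.resize(im[95:220,350:450],None,fx=4.7,fy=4.7,interpolation=cv2.INTER_CUBIC))
```

```text
(no output)
```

View pics/w2a.png

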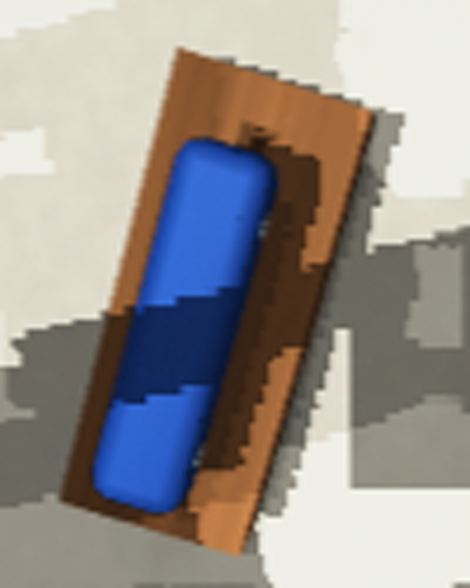

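View pics/w2b.png

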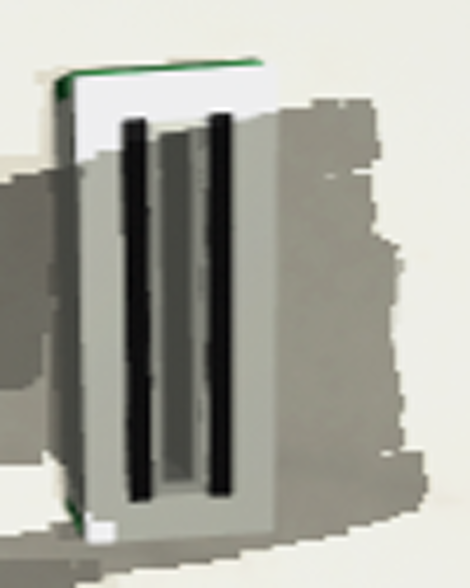

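```bash
cat > fit.py <<'E'
from h import *
from scipy.optimize import least_squares,minimize
def rect_fit(xy,L,W):  # xy order: TL TR BR BL ; returns center,yaw (yaw: long axis y vs world y)
    def mod(v):
        c,s=np.cos(v[2]),np.sin(v[2]); q=np.array([[-W/2,L/2],[W/2,L/2],[W/2,-L/2],[-W/2,-L/2]])
        return q@np.array([[c,s],[-s,c]])+v[:2]
    r=least_squares(lambda v:(mod(v)-xy).ravel(),[*xy.mean(0),0]); return r.x,(mod(r.x)-xy)
def handle_fit(m,im,v0,zedge=.012,free_z=False):
    hsv=cv2.cvtColor(im,cv2.COLOR_BGR2HSV)
    mk=((hsv[...,0]>100)&(hsv[...,0]<125)&(hsv[...,1]>120)&(hsv[...,2]>40)).astype(np.uint8)
    n,l,st,_=cv2.connectedComponentsWithStats(mk); 
    u=proj(m,[[v0[0],v0[1],zedge+.08]])[0]; i=l[int(u[1]),int(u[0])]
    mk=(l==i).astype(np.uint8); print("area",mk.sum())
    r=.006
    pts=[]
    for z in (.062,.088):
        ins=.002
        for sx in(-1,1):
            for sy in(-1,1):
                for a in np.linspace(0,np.pi/2,4):
                    pts.append([sx*(.012-r+ r*np.cos(a)),sy*(.046-r+r*np.sin(a)),z])
    pts=np.array(pts); S=8
    def cost(v):
        T=R.from_euler("ZY",[v[2],v[3]]).as_matrix()
        P=pts@T.T+[v[0],v[1],zedge]
        h=cv2.convexHull(proj(m,P).astype(np.float32))[:,0]
        x0,y0=bb
        cv=np.zeros(big.shape,np.uint8); cv2.fillPoly(cv,[np.round(((h-[x0,y0]+.5)*S-.5)).astype(np.int32)],1)
        return (cv!=big).sum()/S/S
    ys,xs=np.nonzero(mk); bb=(xs.min()-8,ys.min()-8)
    big=cv2.resize(mk[bb[1]:ys.max()+9,bb[0]:xs.max()+9],None,fx=S,fy=S,interpolation=cv2.INTER_NEAREST)
    best=None
    for lean in (-.04,0,.04):
        r_=minimize(cost,[*v0[:3],lean],method="Nelder-Mead",options=dict(initial_simplex=np.array([[*v0[:3],lean]]+[[v0[0]+.005*(k==0),v0[1]+.005*(k==1),v0[2]+.05*(k==2),lean+.03*(k==3)] for k in range(4)])))
        print(r_.x.round(4),r_.fun)
        if best is None or r_.fun<best.fun: best=r_
    return best.x
E
python3 - <<'E'
from fit import *
m=imaging.camera_model("wrist"); im=cv2.imread("pics/w2.png")
f=lambda a,ox,oy:(np.array(a)+.5)/4.7-.5+[ox,oy]
st=onplane(m,f([(178,48),(375,112),(243,553),(62,500)],230,90),.046)[:,:2]
print("stand",*rect_fit(st,.13,.054))
cl=onplane(m,f([(72,75),(265,63),(275,530),(85,540)],350,95),.046)[:,:2]
v,e=rect_fit(cl,.134,.056);print("cleaner",v,e)
lp=onplane(m,f([(122,120),(232,113),(232,496),(130,502)],350,95),.046)[:,:2];print(lp,lp.mean(0))
print("slot dark",onplane(m,f([(178,130),(178,482)],350,95),.046))
v,e=rect_fit(st,.13,.054)
print(handle_fit(m,im,v))
E
```

```text
stand [ 0.4280936   0.18910338 -0.31097682] [[ 4.29745893e-04  4.75249526e-04]
 [-2.10908848e-04  5.74880675e-04]
 [-6.13117024e-05 -7.72987254e-04]
 [-1.57525343e-04 -2.77142948e-04]]
cleaner [0.57420072 0.18196012 0.06994237] [[-0.00217686  0.00161907]
 [ 0.00227817  0.00275551]
 [ 0.00046402 -0.00158768]
 [-0.00056534 -0.0027869 ]]
[[0.55759369 0.23351119]
 [0.58711946 0.23516352]
 [0.59332788 0.12887341]
 [0.56408834 0.12724948]] [0.57553234 0.1811994 ]
slot dark [[0.572808   0.23081657 0.046     ]
 [0.57760707 0.13309563 0.046     ]]
area 1688
[ 0.4156  0.1935 -0.3163  0.1559] 84.015625
[ 0.4184  0.1917 -0.3179  0.1207] 87.671875
[ 0.4206  0.1915 -0.315   0.0955] 87.96875
[ 0.41564385  0.1935206  -0.31630688  0.15587134]
```

```bash
cat > plan.py <<'E'
from h import *
import sys
# args: x y z yaw(deg of world, scraper yaw) n
R0=np.array([[0,0,1.],[-1,0,0],[0,-1,0]])
def plan(pos,yaw,n=5):
    s,p,Rt=tool(); Rg=R.from_euler("z",yaw,degrees=True).as_matrix()@R0
    rv=R.from_matrix(Rt.T@Rg).as_rotvec(); D=np.array(pos)-p
    print("t",s["t"],"pos",p.round(4),"err mm",(D*1e3).round(1),"rot err deg",np.degrees(rv).round(2),"F",np.round(s["force"],1),"op",round(s["opening"],4))
    for k in range(n):
        Rk=Rt@R.from_rotvec(rv*k/n).as_matrix()
        print(np.round(Rk.T@D/n,4).tolist()+np.round(np.degrees(rv/n),2).tolist())
if __name__=="__main__":
    a=[float(x) for x in sys.argv[1:]]; plan(a[:3],a[3],int(a[4]) if len(a)>4 else 5)
E
python3 plan.py 0.427 0.190 0.17 -17.9
```

```text
t 1.55 pos [0.4872 0.1624 0.2878] err mm [ -60.2   27.6 -117.8] rot err deg [6.000e-02 1.764e+01 1.000e-02] F [-0.4  0.3 -0.2] op 0.093
[-0.0055, 0.0236, -0.012, 0.01, 3.53, 0.0]
[-0.0047, 0.0236, -0.0124, 0.01, 3.53, 0.0]
[-0.0039, 0.0236, -0.0126, 0.01, 3.53, 0.0]
[-0.0031, 0.0236, -0.0129, 0.01, 3.53, 0.0]
[-0.0023, 0.0236, -0.013, 0.01, 3.53, 0.0]
```

Call:
carry_out:
  motion: [-0.0055,0.0236,-0.012,0,3.53,0,1,-0.0047,0.0236,-0.0124,0,3.53,0,1,-0.0039,0.0236,-0.0126,0,3.53,0,1,-0.0031,0.0236,-0.0129,0,3.53,0,1,-0.0023,0.0236,-0.013,0,3.53,0,1]

```text
t: 2.05
tool_pos: [0.4305, 0.1878, 0.1687]
orientation: [-1.029, 1.446, -1.45]
force: [0.4, 0.2, -0.0]
opening: 0.0929
```

Call:
carry_out:
  motion: [0,0,0,0,0,0,1,0,0,0,0,0,0,1,0,0,0,0,0,0,1,0,0,0,0,0,0,1,0,0,0,0,0,0,1]

```text
t: 2.55
tool_pos: [0.4311, 0.1862, 0.1687]
orientation: [-1.033, 1.445, -1.449]
force: [0.3, -0.3, -0.7]
opening: 0.0929
```

```bash
python3 - <<'E'
from h import *
m,im=shot("wrist","w3")
E
python3 plan.py 0.427 0.190 0.17 -17.9
```

```text
t 2.6 pos [0.4312 0.1862 0.1688] err mm [-4.2  3.8  1.2] rot err deg [-0.19 -0.95 -0.05] F [-0.5  0.5 -0.6] op 0.0931
[-0.0004, -0.0002, -0.001, -0.04, -0.19, -0.01]
[-0.0004, -0.0002, -0.001, -0.04, -0.19, -0.01]
[-0.0004, -0.0002, -0.001, -0.04, -0.19, -0.01]
[-0.0005, -0.0002, -0.001, -0.04, -0.19, -0.01]
[-0.0005, -0.0002, -0.001, -0.04, -0.19, -0.01]
```

View pics/w3.png

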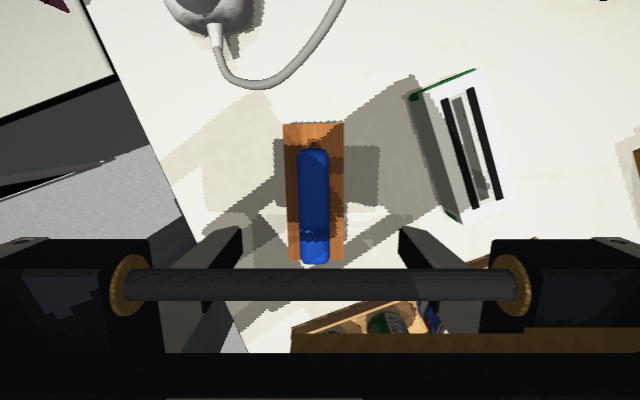

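Run:
```python
from fit import *
m=imaging.camera_model("wrist"); im=cv2.imread("pics/w3.png")
v=handle_fit(m,im,[.428,.189,-.311])
cv2.imwrite("pics/w3a.png",cv2.resize(im[110:270,265:365],None,fx=3.7,fy=3.7,interpolation=cv2.INTER_CUBIC))
a=onplane(m,[[313,149],[314.5,264]],.1);print(a,a.mean(0))
T=R.from_euler("ZY",[v[2],v[3]]).as_matrix();print(T@[0,0,.075]+[v[0],v[1],.012])
```

```text
area 3426
[ 0.4282  0.1891 -0.3191 -0.0107] 297.890625
[ 4.278e-01  1.895e-01 -3.152e-01 -4.000e-04] 296.796875
[ 0.4226  0.1909 -0.3145  0.0628] 297.6875
[[0.44268695 0.23337084 0.1       ]
 [0.41410444 0.14783598 0.1       ]] [0.42839569 0.19060341 0.1       ]
[0.42772862 0.18952427 0.087     ]
```

View pics/w3a.png

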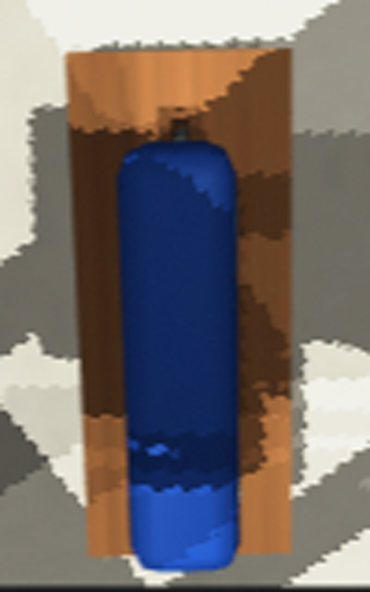

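```bash
python3 plan.py 0.4278 0.1897 0.11 -17.9
```

```text
t 2.6 pos [0.4312 0.1862 0.1688] err mm [ -3.4   3.5 -58.8] rot err deg [-0.19 -0.95 -0.05] F [-0.5  0.5 -0.6] op 0.0931
[-0.0004, 0.0118, -0.0009, -0.04, -0.19, -0.01]
[-0.0004, 0.0118, -0.0009, -0.04, -0.19, -0.01]
[-0.0004, 0.0118, -0.0009, -0.04, -0.19, -0.01]
[-0.0004, 0.0118, -0.0009, -0.04, -0.19, -0.01]
[-0.0004, 0.0118, -0.0009, -0.04, -0.19, -0.01]
```

Call:
carry_out:
  motion: [-0.0008,0.015,-0.0018,-0.1,-0.4,0,1,-0.0008,0.015,-0.0018,-0.1,-0.3,0,1,-0.0004,0.015,-0.0009,0,-0.25,0,1,0,0.0138,0,0,0,0,1,0,0,0,0,0,0,1]

```text
t: 3.1
tool_pos: [0.4271, 0.1898, 0.1046]
orientation: [-1.046, 1.435, -1.433]
force: [-0.6, 0.2, -0.7]
opening: 0.0932
```

```bash
python3 plan.py 0.4278 0.1897 0.089 -17.9 2
```

```text
t 3.1 pos [0.4271 0.1898 0.1046] err mm [  0.7  -0.1 -15.6] rot err deg [ 0.04  0.14 -0.05] F [-0.6  0.2 -0.7] op 0.0932
[-0.0001, 0.0078, 0.0004, 0.02, 0.07, -0.03]
[-0.0001, 0.0078, 0.0004, 0.02, 0.07, -0.03]
```

Call:
carry_out:
  motion: [0,0.005,0.0004,0,0.1,0,1,0,0.005,0.0002,0,0,0,1,0,0.003,0,0,0,0,1,0,0,0,0,0,0,1,0,0,0,0,0,0,1]

```text
t: 3.6
tool_pos: [0.4274, 0.1897, 0.0902]
orientation: [-1.046, 1.436, -1.433]
force: [0.1, -0.1, 0.7]
opening: 0.0934
```

```bash
python3 plan.py 0.4278 0.1897 0.089 -17.9 1
```

```text
t 3.6 pos [0.4274 0.1897 0.0902] err mm [ 0.4 -0.  -1.2] rot err deg [ 0.08  0.07 -0.03] F [ 0.1 -0.1  0.7] op 0.0934
[-0.0001, 0.0012, 0.0004, 0.08, 0.07, -0.03]
```

Close gently, then firm.

Call:
carry_out:
  motion: [0,0.001,0.0004,0,0,0,-1,0,0,0,0,0,0,-1,0,0,0,0,0,0,-1,0,0,0,0,0,0,-1,0,0,0,0,0,0,-1]
  squeeze: 8

```text
t: 4.1
tool_pos: [0.4289, 0.1899, 0.0905]
orientation: [-1.043, 1.435, -1.434]
force: [-0.3, -0.6, 0.6]
opening: 0.0578
```

Call:
carry_out:
  motion: [0,0,0,0,0,0,-1,0,0,0,0,0,0,-1,0,0,0,0,0,0,-1,0,0,0,0,0,0,-1,0,0,0,0,0,0,-1]
  squeeze: 30

```text
t: 4.6
tool_pos: [0.4287, 0.1899, 0.0906]
orientation: [-1.043, 1.435, -1.433]
force: [-1.1, 0.2, 1.0]
opening: 0.024
```

```bash
python3 - <<'E'
from h import *
m,im=shot("wrist","w4")
shot("side","s4")
E
python3 plan.py 0.4278 0.1897 0.089 -17.9 1
```

```text
t 4.7 pos [0.4287 0.19   0.0905] err mm [-0.9 -0.3 -1.5] rot err deg [-0.03  0.07 -0.12] F [-2.   0.4  2.1] op 0.024
[0.0005, 0.0015, -0.0008, -0.03, 0.07, -0.12]
```

View pics/w4.png

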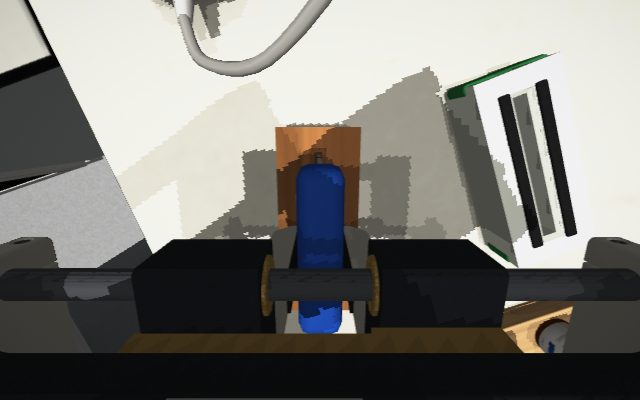

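Call:
carry_out:
  motion: [0,-0.01,0,0,0,0,-1,0,-0.02,0,0,0,0,-1,0,-0.03,0,0,0,0,-1,0,-0.03,0,0,0,0,-1,0,-0.03,0,0,0,0,-1]
  squeeze: 40

```text
t: 5.2
tool_pos: [0.4255, 0.1879, 0.2106]
orientation: [-1.053, 1.439, -1.435]
force: [0.4, -0.3, -1.8]
opening: 0.024
```

Call:
carry_out:
  motion: [0,-0.01,0,0,0,0,-1,0,0,0,0,0,0,-1,0,0,0,0,0,0,-1,0,0,0,0,0,0,-1,0,0,0,0,0,0,-1]

```text
t: 5.7
tool_pos: [0.4267, 0.1881, 0.2226]
orientation: [-1.049, 1.436, -1.435]
force: [-0.4, -0.8, -1.6]
opening: 0.0235
```

```bash
python3 - <<'E'
from h import *
m,im=shot("wrist","w5")
shot("side","s5");shot("scene","c5")
E
python3 plan.py 0.56 0.13 0.22 3.4 5
```

```text
t 5.85 pos [0.4268 0.1881 0.2231] err mm [133.2 -58.1  -3.1] rot err deg [  0.15 -21.26   0.11] F [ 0.8 -1.1 -2. ] op 0.0237
[0.0029, 0.0006, 0.0289, 0.03, -4.25, 0.02]
[0.005, 0.0006, 0.0286, 0.03, -4.25, 0.02]
[0.0071, 0.0006, 0.0282, 0.03, -4.25, 0.02]
[0.0092, 0.0006, 0.0276, 0.03, -4.25, 0.02]
[0.0112, 0.0006, 0.0268, 0.03, -4.25, 0.02]
```

View pics/w5.png

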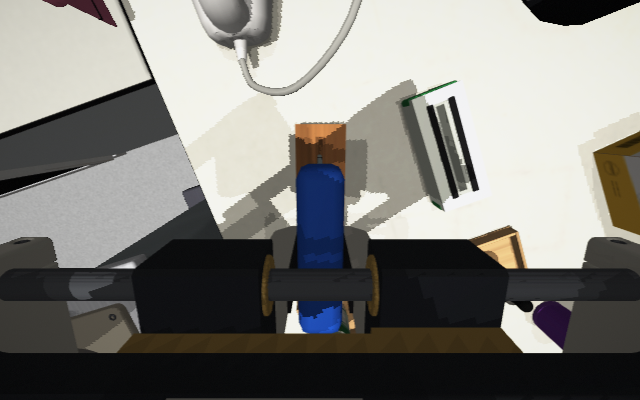

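View pics/s5.png

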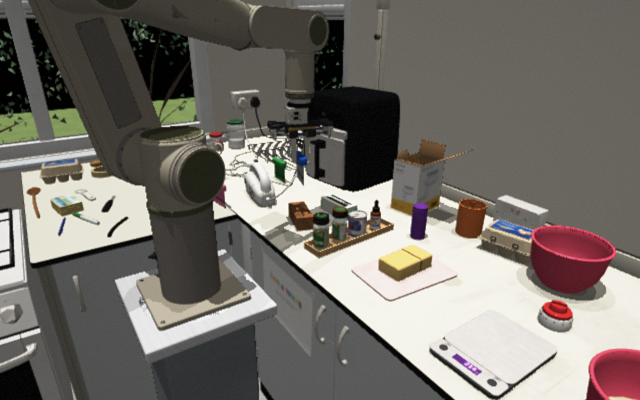

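```bash
python3 plan.py 0.515 0.12 0.23 3.4 5
```

```text
t 5.85 pos [0.4268 0.1881 0.2231] err mm [ 88.2 -68.1   6.9] rot err deg [  0.15 -21.26   0.11] F [ 0.8 -1.1 -2. ] op 0.0237
[0.0076, -0.0014, 0.021, 0.03, -4.25, 0.02]
[0.0091, -0.0014, 0.0203, 0.03, -4.25, 0.02]
[0.0106, -0.0014, 0.0196, 0.03, -4.25, 0.02]
[0.012, -0.0014, 0.0188, 0.03, -4.25, 0.02]
[0.0134, -0.0014, 0.0178, 0.03, -4.25, 0.02]
```

Call:
carry_out:
  motion: [0.0076,-0.0014,0.021,0,-4.25,0,-1,0.0091,-0.0014,0.0203,0,-4.25,0,-1,0.0106,-0.0014,0.0196,0,-4.25,0,-1,0.012,-0.0014,0.0188,0,-4.25,0,-1,0.0134,-0.0014,0.0178,0,-4.25,0,-1]

```text
t: 6.35
tool_pos: [0.5155, 0.1198, 0.2273]
orientation: [-1.25, 1.157, -1.15]
force: [0.8, 0.3, -0.6]
opening: 0.0237
```

Call:
carry_out:
  motion: [0,0,0,0,0,0,-1,0,0,0,0,0,0,-1,0,0,0,0,0,0,-1,0,0,0,0,0,0,-1,0,0,0,0,0,0,-1]

```text
t: 6.85
tool_pos: [0.5151, 0.1193, 0.2255]
orientation: [-1.251, 1.162, -1.151]
force: [-1.1, -0.1, -1.9]
opening: 0.024
```

```bash
python3 - <<'E'
from h import *
m,im=shot("wrist","w6")
shot("side","s6")
import pickle;pickle.dump((m,tool()[0]),open("w6.pkl","wb"))
E
python3 plan.py 0.575 0.181 0.2 3.4 5
```

```text
t 6.95 pos [0.5152 0.1193 0.2256] err mm [ 59.8  61.7 -25.6] rot err deg [0.57 0.82 0.06] F [ 1.2 -1.  -1.4] op 0.0236
[-0.0114, 0.005, 0.0129, 0.11, 0.16, 0.01]
[-0.0115, 0.005, 0.0128, 0.11, 0.16, 0.01]
[-0.0115, 0.005, 0.0128, 0.11, 0.16, 0.01]
[-0.0115, 0.0051, 0.0128, 0.11, 0.16, 0.01]
[-0.0116, 0.0051, 0.0127, 0.11, 0.16, 0.01]
```

View pics/w6.png

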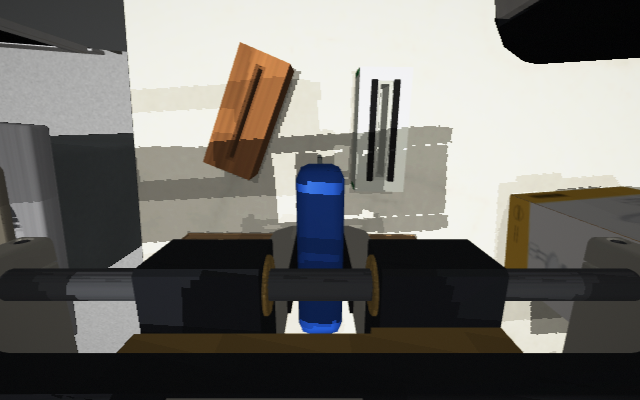

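Run:
```python
import cv2
im=cv2.imread("pics/w6.png")
cv2.imwrite("pics/w6b.png",cv2.resize(im[60:200,345:420],None,fx=4,fy=4,interpolation=cv2.INTER_CUBIC))
cv2.imwrite("pics/w6a.png",cv2.resize(im[35:185,200:300],None,fx=4,fy=4,interpolation=cv2.INTER_CUBIC))
```

```text
(no output)
```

View pics/w6b.png

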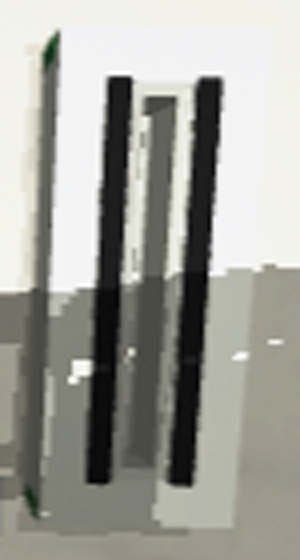

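View pics/w6a.png

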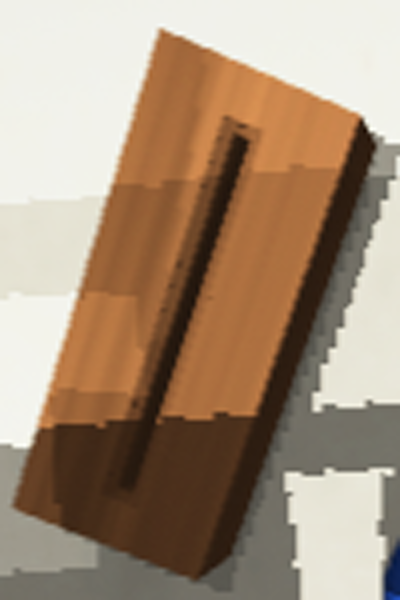

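Run:
```python
from fit import *
import pickle
m,s=pickle.load(open("w6.pkl","rb"))
f=lambda a,ox,oy:(np.array(a)+.5)/4-.5+[ox,oy]
st=onplane(m,f([(160,28),(362,118),(196,580),(14,507)],200,35),.046)[:,:2]
print("stand",*rect_fit(st,.13,.054))
cl=onplane(m,f([(60,30),(270,27),(233,527),(40,518)],345,60),.046)[:,:2]
v,e=rect_fit(cl,.134,.056);print("cleaner",v,e)
lp=onplane(m,f([(107,77),(222,77),(194,487),(86,485)],345,60),.046)[:,:2];print(lp,lp.mean(0))
L=np.linalg.norm(lp[0]-lp[3]);W=np.linalg.norm(lp[0]-lp[1]);print(L,W,rect_fit(lp,L,W))
# handle in tool frame
Rt=R.from_rotvec(s["orientation"]).as_matrix()
from h import *
z=s["tool_pos"][2]+.0095
a=onplane(m,[[320,164],[320,334]],z); print("handle ends in tool", ((a-s["tool_pos"])@Rt).round(4))
a=onplane(m,[[296.5,260],[343.5,260]],z); print("handle sides in tool", ((a-s["tool_pos"])@Rt).round(4))
m5=cv2.imread("pics/w6.png");cv2.imwrite("pics/w6c.png",cv2.resize(m5[150:345,270:370],None,fx=3,fy=3))
```

```text
stand [ 0.42762887  0.18915683 -0.31563861] [[ 3.22277807e-04 -3.55154761e-05]
 [-1.73880082e-05  5.32902949e-04]
 [ 2.50660804e-04 -2.66066429e-04]
 [-5.55550603e-04 -2.31321044e-04]]
cleaner [0.57512475 0.18220854 0.06274713] [[-0.00144388  0.00312928]
 [ 0.00128316  0.0021791 ]
 [ 0.00089088 -0.00162907]
 [-0.00073016 -0.00367931]]
[[0.55763817 0.23388335]
 [0.58706745 0.2359709 ]
 [0.59398014 0.1292422 ]
 [0.56394515 0.12757606]] [0.57565773 0.18166813]
0.10649421801243847 0.029503227206869143 (array([0.57565773, 0.18166813, 0.06205052]), array([[-5.55612995e-06,  1.46534301e-05],
       [ 1.16110335e-05, -2.43378900e-04],
       [-2.97301309e-04,  1.96047540e-04],
       [ 2.91246405e-04,  3.26779300e-05]]))
handle ends in tool [[-0.0473 -0.0095 -0.0004]
 [ 0.0445 -0.0094 -0.0005]]
handle sides in tool [[ 0.0012 -0.0094 -0.0123]
 [ 0.0011 -0.0096  0.0114]]
```

View pics/w6c.png

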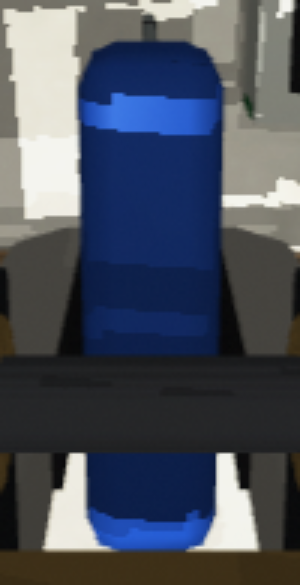

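Run:
```python
from fit import *
import pickle
m,s=pickle.load(open("w6.pkl","rb"))
Rt=R.from_rotvec(s["orientation"]).as_matrix()
K=np.array(m["K"]);Rc=R.from_rotvec(m["orientation"]).as_matrix()
for px in([319.2,155],[319.2,156],[319.2,163]):
    d=Rt.T@Rc@np.linalg.solve(K,[*px,1]);o=Rt.T@(np.array(m["position"])-s["tool_pos"])
    print(px,o.round(4),[(o+d*((h-o[1])/d[1])).round(4).tolist() for h in(.0785,.0165)])
im=cv2.imread("pics/w6.png");cv2.imwrite("pics/w6d.png",cv2.resize(im[145:175,290:350],None,fx=12,fy=12,interpolation=cv2.INTER_NEAREST))
```

```text
[319.2, 155] [-0.0645 -0.1474 -0.0004] [[-0.0431, 0.0785, -0.001], [-0.049, 0.0165, -0.0008]]
[319.2, 156] [-0.0645 -0.1474 -0.0004] [[-0.0424, 0.0785, -0.001], [-0.0484, 0.0165, -0.0008]]
[319.2, 163] [-0.0645 -0.1474 -0.0004] [[-0.0371, 0.0785, -0.001], [-0.0446, 0.0165, -0.0008]]
```

View pics/w6d.png

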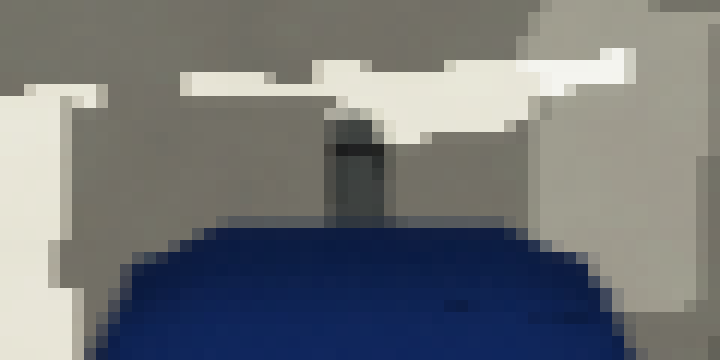

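```bash
python3 plan.py 0.5764 0.1812 0.16 3.55 5
```

```text
t 6.95 pos [0.5152 0.1193 0.2256] err mm [ 61.2  61.9 -65.6] rot err deg [0.57 0.67 0.06] F [ 1.2 -1.  -1.4] op 0.0236
[-0.0115, 0.013, 0.0132, 0.11, 0.13, 0.01]
[-0.0115, 0.013, 0.0132, 0.11, 0.13, 0.01]
[-0.0115, 0.013, 0.0131, 0.11, 0.13, 0.01]
[-0.0115, 0.0131, 0.0131, 0.11, 0.13, 0.01]
[-0.0116, 0.0131, 0.013, 0.11, 0.13, 0.01]
```

Call:
carry_out:
  motion: [-0.0115,0.012,0.0132,0.11,0.13,0,-1,-0.0115,0.012,0.0132,0.11,0.13,0,-1,-0.0115,0.012,0.0132,0.11,0.13,0,-1,-0.0115,0.012,0.0132,0.11,0.13,0,-1,-0.0115,0.012,0.0131,0.11,0.13,0,-1]

```text
t: 7.45
tool_pos: [0.5793, 0.1833, 0.1674]
orientation: [-1.233, 1.159, -1.168]
force: [-0.5, -0.5, -1.3]
opening: 0.0239
```

Call:
carry_out:
  motion: [0,0,0,0,0,0,-1,0,0,0,0,0,0,-1,0,0,0,0,0,0,-1,0,0,0,0,0,0,-1,0,0,0,0,0,0,-1]

```text
t: 7.95
tool_pos: [0.578, 0.1836, 0.1672]
orientation: [-1.235, 1.159, -1.166]
force: [-0.1, 0.3, -1.6]
opening: 0.0238
```

```bash
python3 plan.py 0.5764 0.1812 0.14 3.55 3
```

```text
t 7.95 pos [0.578  0.1836 0.1672] err mm [ -1.6  -2.4 -27.2] rot err deg [-0.28  0.02  0.07] F [-0.1  0.3 -1.6] op 0.0238
[0.0008, 0.0091, -0.0006, -0.09, 0.01, 0.02]
[0.0008, 0.0091, -0.0006, -0.09, 0.01, 0.02]
[0.0008, 0.0091, -0.0006, -0.09, 0.01, 0.02]
```

Call:
carry_out:
  motion: [0.0008,0.008,-0.0006,-0.1,0,0,-1,0.0008,0.008,-0.0006,-0.1,0,0,-1,0.0006,0.006,-0.0006,-0.1,0,0,-1,0,0.002,0,0,0,0,-1,0,0,0,0,0,0,-1]

```text
t: 8.45
tool_pos: [0.5761, 0.1802, 0.1417]
orientation: [-1.238, 1.163, -1.165]
force: [-0.7, -0.3, -1.0]
opening: 0.0236
```

Call:
carry_out:
  motion: [0,0,0,0,0,0,-1,0,0,0,0,0,0,-1,0,0,0,0,0,0,-1,0,0,0,0,0,0,-1,0,0,0,0,0,0,-1]

```text
t: 8.95
tool_pos: [0.5764, 0.1804, 0.1421]
orientation: [-1.238, 1.163, -1.165]
force: [-0.2, -0.1, -1.3]
opening: 0.0238
```

```bash
python3 - <<'E'
from h import *
m,im=shot("wrist","w7")
ms,si=shot("side","s7"); mc,sc=shot("scene","c7")
s,p,Rt=tool()
import pickle;pickle.dump((m,s),open("w7.pkl","wb"))
u=proj(ms,[p])[0].astype(int);print(u);v=proj(mc,[p])[0].astype(int);print(v)
a=cv2.resize(si[u[1]-30:u[1]+70,u[0]-60:u[0]+60],None,fx=5,fy=5,interpolation=cv2.INTER_CUBIC)
cv2.imwrite("pics/s7a.png",a)
b=cv2.resize(sc[v[1]-30:v[1]+70,v[0]-60:v[0]+60],None,fx=5,fy=5,interpolation=cv2.INTER_CUBIC)
cv2.imwrite("pics/c7a.png",b)
cv2.imwrite("pics/w7a.png",cv2.resize(im[60:340,240:400],None,fx=2,fy=2,interpolation=cv2.INTER_CUBIC))
E
python3 plan.py 0.5764 0.1812 0.14 3.55 3
```

```text
[340 173]
[289 167]
t 9.1 pos [0.5764 0.1804 0.1421] err mm [-0.   0.8 -2.1] rot err deg [-0.03 -0.03  0.07] F [-0.3 -1.  -1.4] op 0.0237
[-0.0003, 0.0007, 0.0, -0.01, -0.01, 0.02]
[-0.0003, 0.0007, 0.0, -0.01, -0.01, 0.02]
[-0.0003, 0.0007, 0.0, -0.01, -0.01, 0.02]
```

View pics/w7a.png

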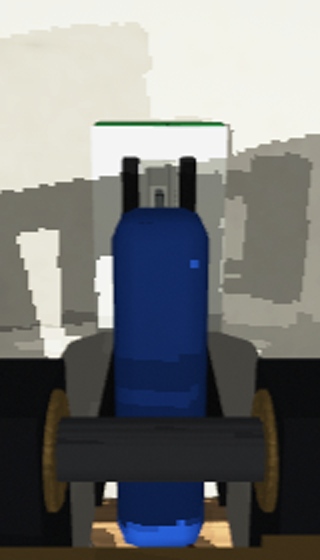

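View pics/s7a.png

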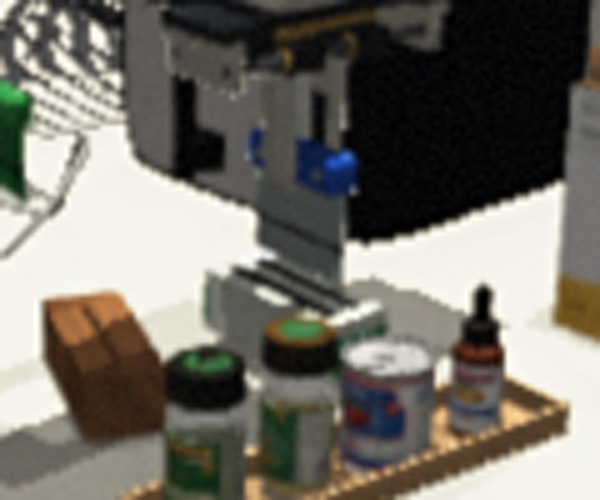

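View pics/c7a.png

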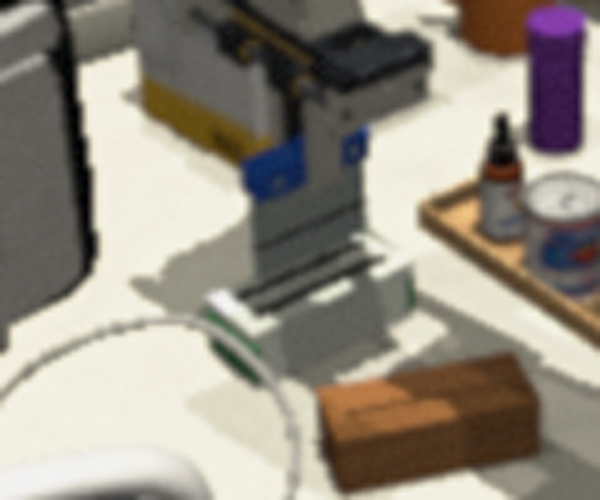

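Run:
```python
from h import *
im=cv2.imread("pics/w7.png");cv2.imwrite("pics/w7b.png",cv2.resize(im[115:170,280:360],None,fx=9,fy=9,interpolation=cv2.INTER_NEAREST))
import pickle
m,s=pickle.load(open("w7.pkl","rb"));p=s["tool_pos"];Rt=R.from_rotvec(s["orientation"]).as_matrix()
print("pred blade tip",proj(m,[p+Rt@[-.045,.0785,0]]),"line",proj(m,[p+Rt@[-.045,.0535,0]]))
c=np.array([.5756,.1817,.046]);y=np.array([-np.sin(.062),np.cos(.062),0])
print("slot end",proj(m,[c+y*.049,c+y*.067,c+y*.0533]))
```

```text
pred blade tip [[320.24526981 152.4292359 ]] line [[320.28628636 155.64814685]]
slot end [[319.22698828 143.66994468]
 [319.17761082 120.61026971]
 [319.21535619 138.2376631 ]]
```

View pics/w7b.png

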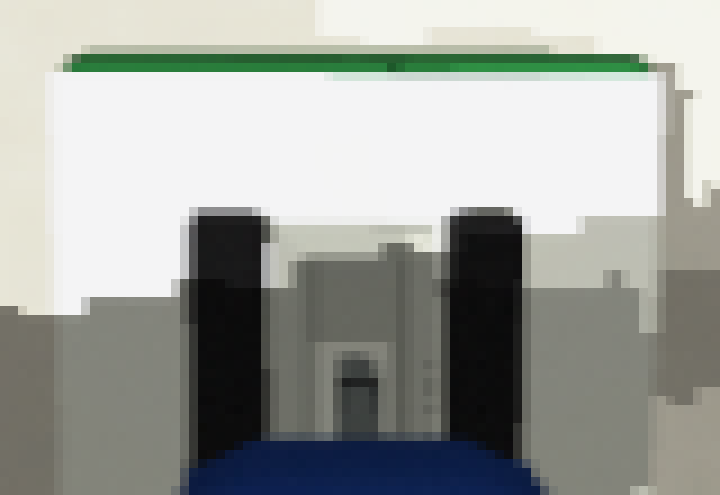

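Run:
```python
from h import *
import pickle
m,s=pickle.load(open("w7.pkl","rb"));p=s["tool_pos"]
y=np.array([-np.sin(.062),np.cos(.062),0]);x=np.array([np.cos(.062),np.sin(.062),0])
c=np.array([.5756,.1817,.046])
for n,px,z in [("tip",[319.6,153.9],p[2]-.0785),("line",[319.6,157.3],p[2]-.0535),("slotend",[319.4,143.9],.043),("mouth",[319.4,140],.046),("lipR in",[330,150],.046),("lipL in",[309.3,150],.046)]:
    q=onplane(m,[px],z)[0]; print(n,q.round(4),"along",((q-c)@y).round(4),"across",((q-c)@x).round(4))
```

```text
tip [0.5733 0.2241 0.0636] along 0.0424 across 0.0003
line [0.5733 0.2241 0.0886] along 0.0424 across 0.0003
slotend [0.5727 0.2303 0.043 ] along 0.0486 across 0.0001
mouth [0.5725 0.2335 0.046 ] along 0.0519 across 0.0001
lipR in [0.5816 0.2261 0.046 ] along 0.0439 across 0.0087
lipL in [0.5648 0.2251 0.046 ] along 0.044 across -0.0081
```

Call:
carry_out:
  motion: [-0.001,0.004,0,0,0,0,-1,-0.0005,0.004,0,0,0,0,-1,0,0.004,0,0,0,0,-1,0,0.002,0,0,0,0,-1,0,0,0,0,0,0,-1]

```text
t: 9.6
tool_pos: [0.576, 0.1819, 0.1263]
orientation: [-1.239, 1.163, -1.165]
force: [0.8, 1.0, -1.5]
opening: 0.0238
```

```bash
python3 plan.py 0.5763 0.1819 0.0995 3.55 5
```

```text
t 9.6 pos [0.576  0.1819 0.1263] err mm [  0.3  -0.  -26.8] rot err deg [ 0.02 -0.03  0.07] F [ 0.8  1.  -1.5] op 0.0238
[0.0, 0.0054, 0.0001, 0.0, -0.01, 0.01]
[0.0, 0.0054, 0.0001, 0.0, -0.01, 0.01]
[0.0, 0.0054, 0.0001, 0.0, -0.01, 0.01]
[0.0, 0.0054, 0.0001, 0.0, -0.01, 0.01]
[0.0, 0.0054, 0.0001, 0.0, -0.01, 0.01]
```

Edge is just above the mouth; go on gently.

Call:
carry_out:
  motion: [0,0.003,0.0002,0,0,0,-1,0,0.004,0,0,0,0,-1,0,0.004,0,0,0,0,-1,0,0.002,0,0,0,0,-1,0,0,0,0,0,0,-1]

```text
t: 10.1
tool_pos: [0.5761, 0.1819, 0.1119]
orientation: [-1.239, 1.164, -1.165]
force: [-0.3, 0.2, -1.3]
opening: 0.0236
```

```bash
python3 plan.py 0.5763 0.1819 0.0995 3.55 3
```

```text
t 10.1 pos [0.5761 0.1819 0.1119] err mm [  0.2   0.  -12.4] rot err deg [ 0.03 -0.03  0.08] F [-0.3  0.2 -1.3] op 0.0236
[-0.0, 0.0041, 0.0001, 0.01, -0.01, 0.03]
[-0.0, 0.0041, 0.0001, 0.01, -0.01, 0.03]
[0.0, 0.0041, 0.0001, 0.01, -0.01, 0.03]
```

Inside with no force. Continue (commands overshoot ~10–15%).

Call:
carry_out:
  motion: [0,0.004,0,0,0,0,-1,0,0.004,0,0,0,0,-1,0,0.0015,0,0,0,0,-1,0,0,0,0,0,0,-1,0,0,0,0,0,0,-1]

```text
t: 10.6
tool_pos: [0.5762, 0.1819, 0.1016]
orientation: [-1.239, 1.164, -1.165]
force: [1.1, 1.0, -1.5]
opening: 0.0238
```

```bash
python3 - <<'E'
from h import *
m,im=shot("wrist","w8")
ms,si=shot("side","s8"); mc,sc=shot("scene","c8")
a=cv2.resize(si[150:240,290:390],None,fx=6,fy=6,interpolation=cv2.INTER_CUBIC);cv2.imwrite("pics/s8a.png",a)
b=cv2.resize(sc[145:235,235:335],None,fx=6,fy=6,interpolation=cv2.INTER_CUBIC);cv2.imwrite("pics/c8a.png",b)
E
python3 plan.py 0.5763 0.1819 0.0995 3.55 1
```

```text
t 10.75 pos [0.5763 0.1819 0.1018] err mm [ 0.   0.  -2.3] rot err deg [ 0.01 -0.03  0.07] F [ 1.3 -0.2 -2.3] op 0.0237
[-0.0, 0.0023, 0.0, 0.01, -0.03, 0.07]
```

View pics/s8a.png

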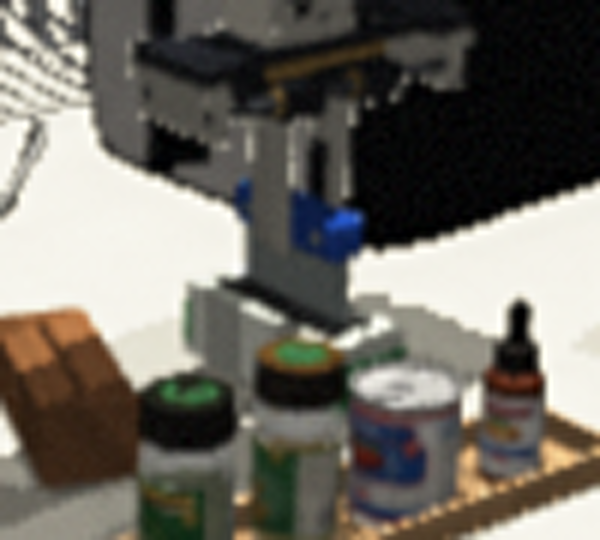

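View pics/c8a.png

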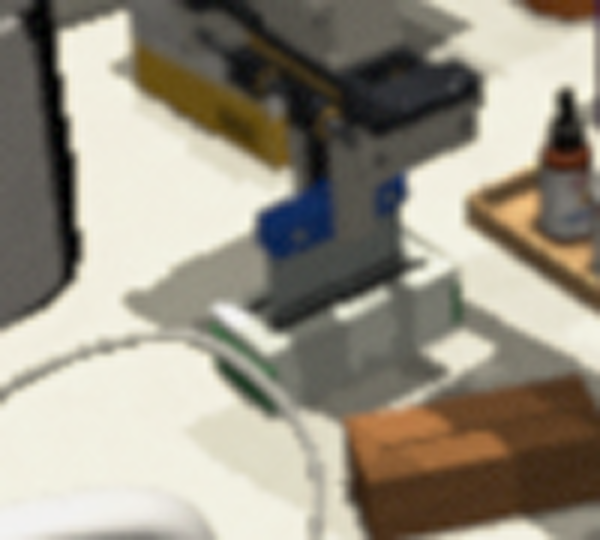

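Call:
carry_out:
  motion: [0,0.002,0,0,0,0,-1,0,0.0004,0,0,0,0,-1,0,0,0,0,0,0,-1,0,0,0,0,0,0,-1,0,0,0,0,0,0,-1]

```text
t: 11.25
tool_pos: [0.5765, 0.182, 0.0996]
orientation: [-1.238, 1.163, -1.165]
force: [-0.9, 0.6, -1.8]
opening: 0.0237
```

```bash
python3 - <<'E'
from h import *
import pickle
m,s=pickle.load(open("w7.pkl","rb"));p=s["tool_pos"];Rt=R.from_rotvec(s["orientation"]).as_matrix()
for c,f in(("side","s7"),("scene","c7")):
    mm=imaging.camera_model(c);P=[p+Rt@[a,h,0] for a in(-.045,.045) for h in(.0535,.0785)]
    u=proj(mm,P);print(c,u.round(1).tolist(), (u-[280 if c=="side" else 229,143 if c=="side" else 137]).__mul__(5).round().tolist())
E
python3 plan.py 0.5763 0.1819 0.0995 3.55 1
```

```text
side [[331.5, 184.5], [331.3, 191.3], [348.7, 192.4], [348.4, 199.4]] [[257.0, 208.0], [257.0, 241.0], [343.0, 247.0], [342.0, 282.0]]
scene [[279.4, 186.5], [279.9, 192.8], [301.9, 176.5], [302.2, 182.8]] [[252.0, 247.0], [255.0, 279.0], [364.0, 198.0], [366.0, 229.0]]
t 11.25 pos [0.5765 0.182  0.0996] err mm [-0.2 -0.1 -0.1] rot err deg [-0.03 -0.03  0.07] F [-0.9  0.6 -1.8] op 0.0237
[0.0001, 0.0001, -0.0002, -0.03, -0.03, 0.07]
```

Call:
carry_out:
  motion: [0,0,0,0,0,0,-1,0,0,0,0,0,0,-1,0,0,0,0,0,0,-1,0,0,0,0,0,0,-1,0,0,0,0,0,0,-1]

```text
t: 11.75
tool_pos: [0.5766, 0.182, 0.0997]
orientation: [-1.238, 1.163, -1.165]
force: [-0.3, -0.5, -2.4]
opening: 0.0236
```

Call:
carry_out:
  motion: [0,0,0,0,0,0,-1,0,0,0,0,0,0,-1,0,0,0,0,0,0,-1,0,0,0,0,0,0,-1,0,0,0,0,0,0,-1]

```text
t: 12.25
tool_pos: [0.5766, 0.1819, 0.0997]
orientation: [-1.238, 1.163, -1.165]
force: [0.0, 0.6, -1.9]
opening: 0.024
```

```bash
python3 - <<'E'
from h import *
m,im=shot("wrist","w9")
ms,si=shot("side","s9"); mc,sc=shot("scene","c9")
a=cv2.resize(si[180:215,310:370],None,fx=10,fy=10,interpolation=cv2.INTER_CUBIC)
b=cv2.resize(sc[175:210,265:325],None,fx=10,fy=10,interpolation=cv2.INTER_CUBIC);cv2.imwrite("pics/c9a.png",np.vstack([a[:290],b[:300]]))
E
python3 plan.py 0.5763 0.1819 0.0995 3.55 1
```

```text
t 12.4 pos [0.5766 0.182  0.0997] err mm [-0.3 -0.1 -0.2] rot err deg [-0.04 -0.03  0.06] F [ 0.3 -0.5 -1. ] op 0.0235
[0.0001, 0.0002, -0.0003, -0.04, -0.03, 0.06]
```

View pics/c9a.png

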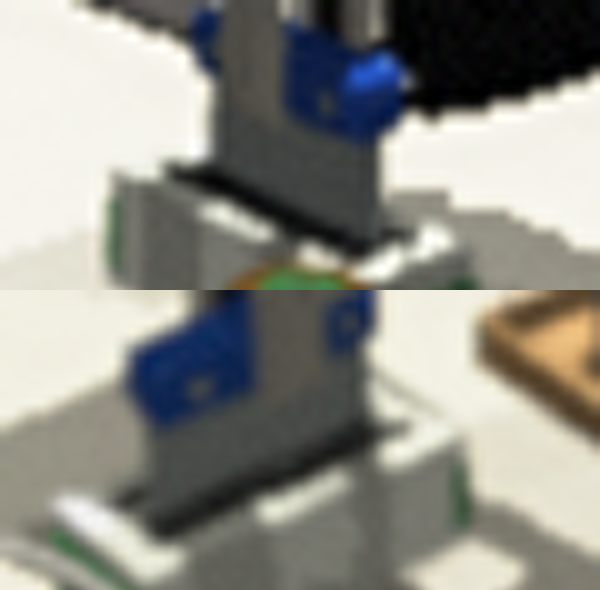

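Call:
carry_out:
  motion: [0,-0.006,0,0,0,0,-1,0,-0.012,0,0,0,0,-1,0,-0.02,0,0,0,0,-1,0,-0.025,0,0,0,0,-1,0,-0.03,0,0,0,0,-1]

```text
t: 12.9
tool_pos: [0.5734, 0.1813, 0.193]
orientation: [-1.246, 1.168, -1.162]
force: [0.0, 0.4, -2.0]
opening: 0.0237
```

Call:
carry_out:
  motion: [0,-0.03,0,0,0,0,-1,0,-0.025,0,0,0,0,-1,0,-0.01,0,0,0,0,-1,0,0,0,0,0,0,-1,0,0,0,0,0,0,-1]

```text
t: 13.4
tool_pos: [0.5762, 0.1821, 0.2704]
orientation: [-1.235, 1.161, -1.166]
force: [0.3, 0.0, -1.3]
opening: 0.0236
```

```bash
python3 - <<'E'
from h import *
ms,si=shot("side","s10")
for n in ["cheese","board"]:
    for r in models.outline_of("side",n)[:2]:
        print(n,r["confidence"],r["pixel"],onplane(ms,[r["pixel"]],.046))
cv2.imwrite("pics/s10a.png",cv2.resize(si[230:310,340:470],None,fx=6,fy=6,interpolation=cv2.INTER_CUBIC))
E
python3 plan.py 0.5763 0.1819 0.27 3.55 1
```

```text
cheese 0.68 [403.9, 260.3] [[ 0.47987122 -0.22962408  0.046     ]]
board 0.87 [403.1, 281.5] [[ 0.40989389 -0.29968008  0.046     ]]
t 13.55 pos [0.5756 0.182  0.269 ] err mm [ 0.7 -0.1  1. ] rot err deg [-0.09 -0.03  0.05] F [-0.4 -0.1 -2. ] op 0.0237
[0.0001, -0.001, 0.0007, -0.09, -0.03, 0.05]
```

View pics/s10a.png

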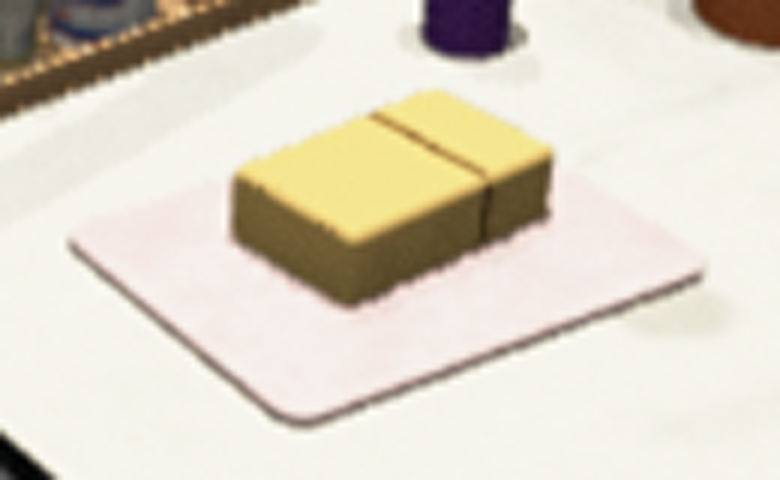

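Run:
```python
from fit import *
m=imaging.camera_model("side")
f=lambda a:(np.array(a)+.5)/6-.5+[340,230]
# rect order TL(-x,+y) TR(+x,+y) BR(+x,-y) BL(-x,-y)
c=onplane(m,f([(232,175),(432,90),(553,152),(352,243)]),.046)[:,:2];print(c)
v,e=rect_fit(c,.074,.130);print(v,e)
l=onplane(m,f([(375,117),(487,175)]),.046);print(l,l.mean(0),np.arctan2(-(l[0]-l[1])[0],(l[0]-l[1])[1]))
print(v[:2]+.018*np.array([np.cos(v[2]),np.sin(v[2])]))
```

```text
[[ 0.42980734 -0.18814866]
 [ 0.55649565 -0.17976604]
 [ 0.56052312 -0.2490771 ]
 [ 0.43519883 -0.25636763]]
[ 0.49550624 -0.21833986  0.06359785] [[-0.00152124  0.00260293]
 [ 0.00152765  0.00248245]
 [ 0.00220324 -0.00205688]
 [-0.00220966 -0.0030285 ]]
[[ 0.51701411 -0.18412244  0.046     ]
 [ 0.5218552  -0.24746857  0.046     ]] [ 0.51943466 -0.21579551  0.046     ] 0.07627456284646082
[ 0.51346985 -0.21719587]
```

Call:
carry_out:
  motion: [0.02,0,-0.007,0,0,0,-1,0.035,0,-0.012,0,0,0,-1,0.04,0,-0.013,0,0,0,-1,0.04,0,-0.013,0,0,0,-1,0.04,0,-0.013,0,0,0,-1]

```text
t: 14.05
tool_pos: [0.5242, 0.0034, 0.2601]
orientation: [-1.25, 1.166, -1.152]
force: [0.5, -0.3, -1.1]
opening: 0.024
```

Call:
carry_out:
  motion: [0.04,0,-0.013,0,0,0,-1,0.04,0,-0.013,0,0,0,-1,0.04,0,-0.013,0,0,0,-1,0.04,0,-0.013,0,0,0,-1,0.035,0,-0.011,0,0,0,-1]

```text
t: 14.55
tool_pos: [0.4682, -0.2024, 0.253]
orientation: [-1.255, 1.175, -1.143]
force: [0.4, -0.3, -1.5]
opening: 0.0237
```

```bash
python3 plan.py 0.455 -.285 0.25 3.7 5
```

```text
t 14.55 pos [ 0.4682 -0.2024  0.253 ] err mm [-13.2 -82.6  -3. ] rot err deg [ 1.25  0.35 -0.28] F [ 0.4 -0.3 -1.5] op 0.0237
[0.0163, 0.0006, -0.0038, 0.25, 0.07, -0.06]
[0.0163, 0.0006, -0.0038, 0.25, 0.07, -0.06]
[0.0163, 0.0006, -0.0038, 0.25, 0.07, -0.06]
[0.0163, 0.0006, -0.0037, 0.25, 0.07, -0.06]
[0.0163, 0.0006, -0.0037, 0.25, 0.07, -0.06]
```

Call:
carry_out:
  motion: [0.022,0,-0.005,0.4,0.1,-0.1,-1,0.022,0,-0.005,0.4,0.1,-0.1,-1,0.022,0,-0.005,0.3,0.1,-0.1,-1,0.01,0,-0.002,0,0,0,-1,0,0,0,0,0,0,-1]

```text
t: 15.05
tool_pos: [0.4505, -0.2852, 0.2453]
orientation: [-1.241, 1.178, -1.156]
force: [-0.3, 0.1, -0.7]
opening: 0.0238
```

Call:
carry_out:
  motion: [0,0,0,0,0,0,-1,0,0,0,0,0,0,-1,0,0,0,0,0,0,-1,0,0,0,0,0,0,-1,0,0,0,0,0,0,-1]

```text
t: 15.55
tool_pos: [0.4514, -0.2813, 0.2441]
orientation: [-1.242, 1.177, -1.151]
force: [0.3, -1.0, -1.7]
opening: 0.0234
```

```bash
python3 - <<'E'
from h import *
m,im=shot("wrist","w11")
import pickle;pickle.dump((m,tool()[0]),open("w11.pkl","wb"))
E
python3 plan.py 0.455 -.285 0.25 3.7 1
```

```text
t 15.6 pos [ 0.4514 -0.2814  0.2442] err mm [ 3.6 -3.6  5.8] rot err deg [ 0.76 -0.16 -0.51] F [ 0.4  0.1 -1.2] op 0.0241
[0.0038, -0.0059, 0.0033, 0.76, -0.16, -0.51]
```

View pics/w11.png

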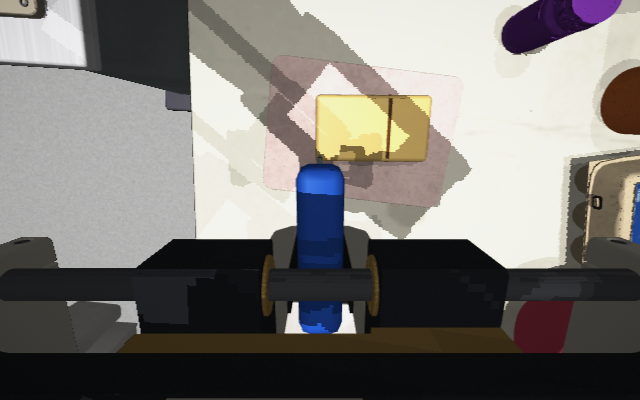

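Run:
```python
import cv2
im=cv2.imread("pics/w11.png")
cv2.imwrite("pics/w11a.png",cv2.resize(im[85:170,305:440],None,fx=5.5,fy=5.5,interpolation=cv2.INTER_CUBIC))
```

```text
(no output)
```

View pics/w11a.png

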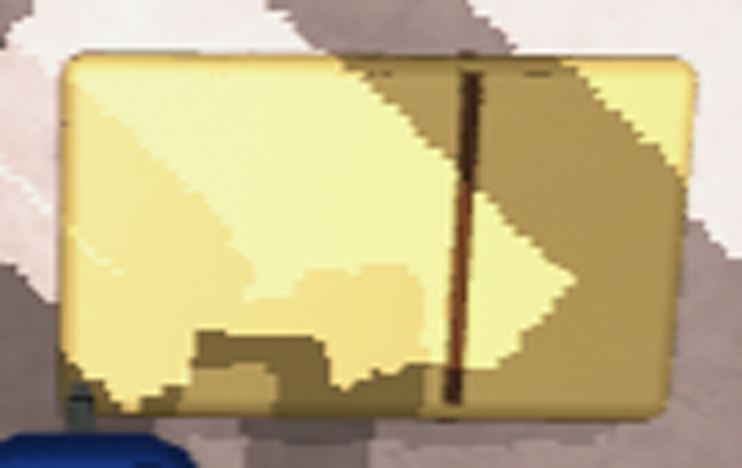

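Run:
```python
from fit import *
import pickle
m,s=pickle.load(open("w11.pkl","rb"))
f=lambda a:(np.array(a)+.5)/5.5-.5+[305,85]
for z in(.046,.040):
    c=onplane(m,f([(65,52),(693,57),(668,418),(62,415)]),z)[:,:2]
    v,e=rect_fit(c,.074,.130);print(v,e.round(4).tolist())
    print(v[:2]+.018*np.array([np.cos(v[2]),np.sin(v[2])]))
l=onplane(m,f([(471,72),(453,404)]),.046);print(l,l.mean(0),np.arctan2(-(l[0]-l[1])[0],(l[0]-l[1])[1]),np.linalg.norm(l[0]-l[1]))
print(m["position"])
```

```text
[ 0.50341473 -0.21443483  0.05632102] [[-0.002, 0.0004], [0.0023, 0.0012], [0.0011, -0.0008], [-0.0014, -0.0008]]
[ 0.52138618 -0.21342158]
[ 0.50435413 -0.21436863  0.05632101] [[-0.0009, -0.0001], [0.0012, 0.0006], [-0.0, -0.0003], [-0.0003, -0.0002]]
[ 0.52232559 -0.21335539]
[[ 0.52006463 -0.18054362  0.046     ]
 [ 0.52396023 -0.2467784   0.046     ]] [ 0.52201243 -0.21366101  0.046     ] 0.05874735137965093 0.06634924442202536
[ 0.44920677 -0.21825466  0.39222659]
```

```bash
python3 plan.py 0.5228 -.2130 0.175 3.3 5
```

```text
t 15.6 pos [ 0.4514 -0.2814  0.2442] err mm [ 71.4  68.4 -69.2] rot err deg [ 0.77  0.24 -0.51] F [ 0.4  0.1 -1.2] op 0.0241
[-0.0126, 0.0137, 0.0153, 0.15, 0.05, -0.1]
[-0.0127, 0.0138, 0.0152, 0.15, 0.05, -0.1]
[-0.0127, 0.0138, 0.0152, 0.15, 0.05, -0.1]
[-0.0128, 0.0138, 0.0151, 0.15, 0.05, -0.1]
[-0.0128, 0.0138, 0.0151, 0.15, 0.05, -0.1]
```

Call:
carry_out:
  motion: [-0.0126,0.01,0.0153,0.15,0.05,-0.1,-1,-0.0126,0.012,0.0152,0.15,0.05,-0.1,-1,-0.0126,0.012,0.0152,0.15,0.05,-0.1,-1,-0.0126,0.012,0.015,0.15,0.05,-0.1,-1,-0.0126,0.012,0.015,0.15,0.05,-0.1,-1]

```text
t: 16.1
tool_pos: [0.5258, -0.2139, 0.1878]
orientation: [-1.234, 1.163, -1.175]
force: [1.2, 0.9, -2.0]
opening: 0.0238
```

Call:
carry_out:
  motion: [0,0,0,0,0,0,-1,0,0,0,0,0,0,-1,0,0,0,0,0,0,-1,0,0,0,0,0,0,-1,0,0,0,0,0,0,-1]

```text
t: 16.6
tool_pos: [0.5257, -0.2131, 0.1877]
orientation: [-1.235, 1.162, -1.173]
force: [0.7, -0.1, -1.2]
opening: 0.0238
```

```bash
python3 plan.py 0.5228 -.2130 0.1450 3.3 3
```

```text
t 16.6 pos [ 0.5257 -0.2131  0.1877] err mm [ -2.9   0.1 -42.7] rot err deg [-0.25 -0.07  0.26] F [ 0.7 -0.1 -1.2] op 0.0238
[-0.0001, 0.0142, -0.001, -0.08, -0.02, 0.09]
[-0.0001, 0.0142, -0.001, -0.08, -0.02, 0.09]
[-0.0001, 0.0142, -0.001, -0.08, -0.02, 0.09]
```

Call:
carry_out:
  motion: [0,0.01,-0.001,-0.08,0,0.09,-1,0,0.01,-0.001,-0.08,0,0.09,-1,0,0.01,-0.001,-0.08,0,0.09,-1,0,0.005,0,0,0,0,-1,0,0,0,0,0,0,-1]

```text
t: 17.1
tool_pos: [0.5217, -0.2145, 0.1495]
orientation: [-1.235, 1.169, -1.168]
force: [0.6, -0.6, -0.5]
opening: 0.0235
```

Call:
carry_out:
  motion: [0,0,0,0,0,0,-1,0,0,0,0,0,0,-1,0,0,0,0,0,0,-1,0,0,0,0,0,0,-1,0,0,0,0,0,0,-1]

```text
t: 17.6
tool_pos: [0.5222, -0.2145, 0.1501]
orientation: [-1.234, 1.169, -1.169]
force: [0.1, -0.1, -1.0]
opening: 0.0238
```

```bash
python3 - <<'E'
from h import *
m,im=shot("wrist","w12")
ms,si=shot("side","s12")
import pickle;pickle.dump((m,tool()[0]),open("w12.pkl","wb"))
cv2.imwrite("pics/w12a.png",cv2.resize(im[80:350,220:420],None,fx=2.2,fy=2.2,interpolation=cv2.INTER_CUBIC))
cv2.imwrite("pics/s12a.png",cv2.resize(si[200:300,340:460],None,fx=6,fy=6,interpolation=cv2.INTER_CUBIC))
E
python3 plan.py 0.5228 -.2130 0.1345 3.3 1
```

```text
t 17.7 pos [ 0.5222 -0.2145  0.1501] err mm [  0.6   1.5 -15.6] rot err deg [-0.02 -0.16 -0.  ] F [-0.8 -0.3 -1.8] op 0.0238
[-0.0014, 0.0156, 0.0007, -0.02, -0.16, -0.0]
```

View pics/w12a.png

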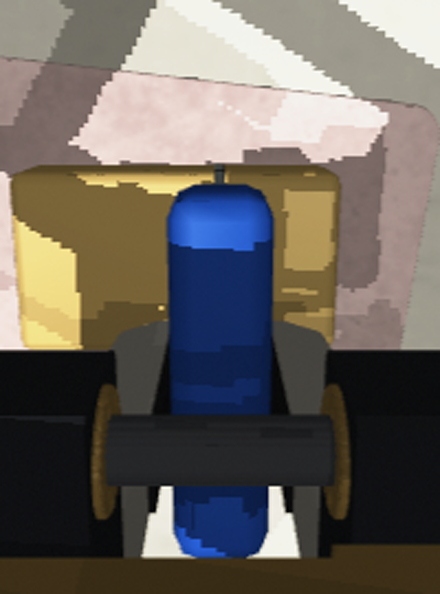

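View pics/s12a.png

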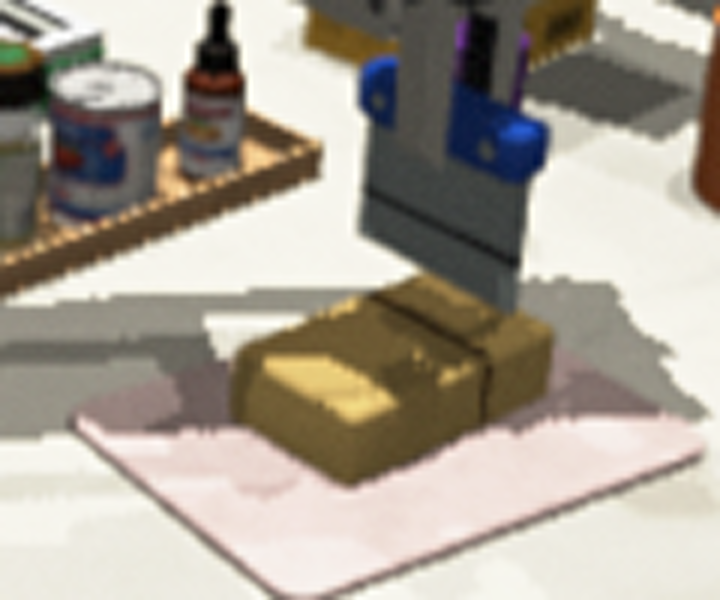

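Run:
```python
from fit import *
import pickle
mw,s=pickle.load(open("w12.pkl","rb"));p=s["tool_pos"];Rt=R.from_rotvec(s["orientation"]).as_matrix()
ms=imaging.camera_model("side")
f=lambda a:(np.array(a)+.5)/6-.5+[340,200]
pr=proj(ms,[p+Rt@[a,h,0] for a in(-.045,.045) for h in(.0535,.0785)])
print("pred crop", ((pr-[340,200]+.5)*6-.5).round(0).tolist())
e=onplane(ms,f([(362,237),(517,312)]),p[2]-.0785);l=onplane(ms,f([(370,293),(487,352)]),.046)
k=onplane(ms,f([(366,190),(519,266)]),p[2]-.0535)
print("edge",e.mean(0),e,"\nline",l.mean(0),"\nblackline",k.mean(0)); print("TCP",p)
im=cv2.imread("pics/w12.png");cv2.imwrite("pics/w12b.png",cv2.resize(im[145:175,290:350],None,fx=12,fy=12,interpolation=cv2.INTER_NEAREST))
for n,px,z in [("tip",[319.6,153.9],p[2]-.0785)]:
    print(onplane(mw,[px],z))
print(proj(mw,[[.52006,-.1805,.046],[.522,-.2135,.046],[0.5198,-.1766,.046]]))
```

```text
pred crop [[366.0, 182.0], [362.0, 232.0], [525.0, 261.0], [519.0, 313.0]]
edge [ 0.52045502 -0.21590349  0.07159618] [[ 0.51644827 -0.17328938  0.07159618]
 [ 0.52446176 -0.2585176   0.07159618]] 
line [ 0.52070231 -0.21294453  0.046     ] 
blackline [ 0.5164261  -0.21832265  0.09659618]
TCP [ 0.52215388 -0.21448524  0.15009618]
[[ 0.51925393 -0.17070642  0.07159618]]
[[319.9546352  162.81890559]
 [320.14015463 200.65694986]
 [319.89557781 158.18646553]]
```

View pics/w12b.png

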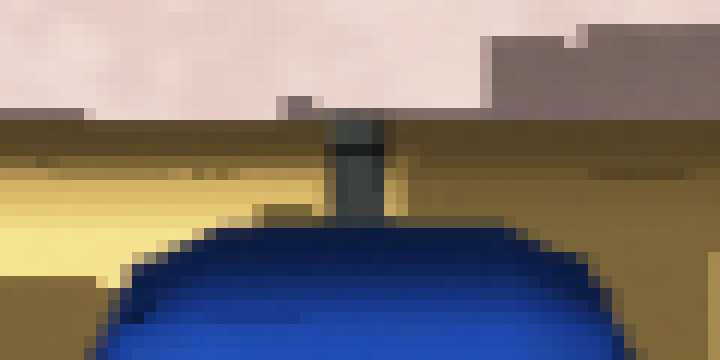

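Call:
carry_out:
  motion: [-0.0008,0.004,0.0002,0,-0.1,0,-1,-0.0008,0.004,0.0001,0,0,0,-1,0,0.004,0,0,0,0,-1,0,0.001,0,0,0,0,-1,0,0,0,0,0,0,-1]

```text
t: 18.2
tool_pos: [0.5222, -0.2126, 0.1356]
orientation: [-1.235, 1.167, -1.167]
force: [0.5, 1.2, -1.1]
opening: 0.0237
```

```bash
python3 plan.py 0.5224 -.2128 0.1345 3.3 1
```

```text
t 18.2 pos [ 0.5222 -0.2126  0.1356] err mm [ 0.2 -0.2 -1.1] rot err deg [ 0.   -0.05 -0.02] F [ 0.5  1.2 -1.1] op 0.0237
[0.0002, 0.0011, 0.0002, 0.0, -0.05, -0.02]
```

Call:
carry_out:
  motion: [0,0.001,0.0002,0,0,0,-1,0,0,0,0,0,0,-1,0,0,0,0,0,0,-1,0,0,0,0,0,0,-1,0,0,0,0,0,0,-1]

```text
t: 18.7
tool_pos: [0.5225, -0.2127, 0.1347]
orientation: [-1.235, 1.167, -1.167]
force: [-0.7, 0.5, -0.6]
opening: 0.0235
```

```bash
python3 - <<'E'
from h import *
m,im=shot("wrist","w13")
ms,si=shot("side","s13"); mc,sc=shot("scene","c13")
a=cv2.resize(si[210:300,340:450],None,fx=7,fy=6.5,interpolation=cv2.INTER_CUBIC)
cv2.imwrite("pics/s13a.png",a)
E
python3 plan.py 0.5224 -.2128 0.1345 3.3 1
```

```text
t 18.85 pos [ 0.5225 -0.2127  0.1347] err mm [-0.1 -0.1 -0.2] rot err deg [-0.01 -0.05 -0.01] F [-0.2  0.5 -1.8] op 0.0238
[0.0001, 0.0002, -0.0001, -0.01, -0.05, -0.01]
```

View pics/s13a.png

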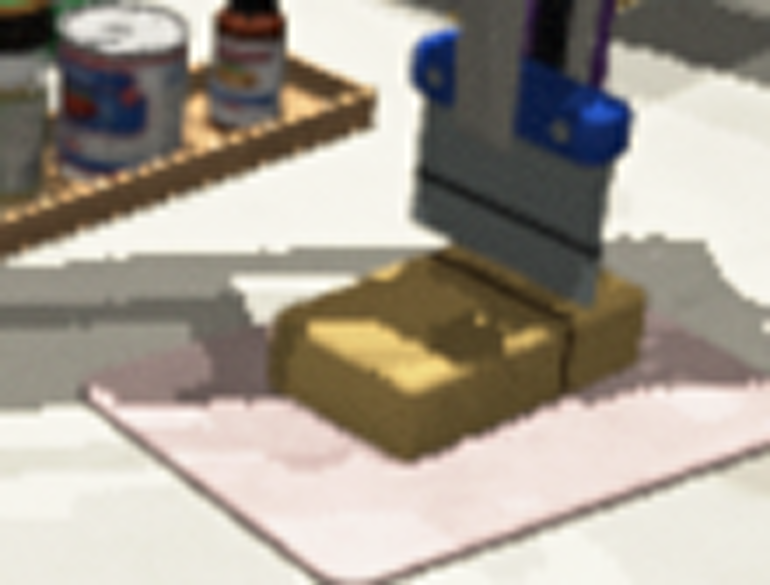

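View pics/s13.png

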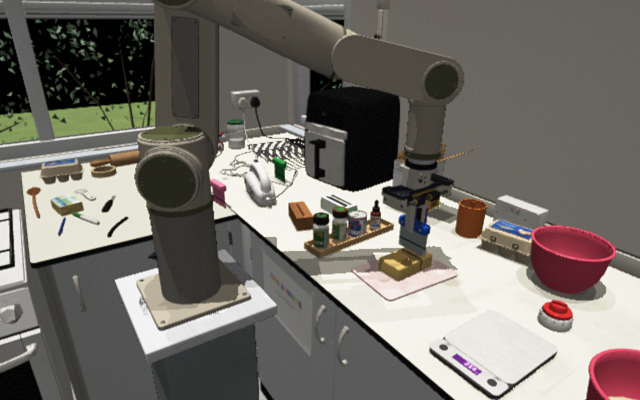

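Run:
```python
from h import *
ms=imaging.camera_model("side")
f=lambda a:(np.array(a)+.5)/[7,6.5]-.5+[340,210]
for z in(.0562,):
    e=onplane(ms,f([(412,218),(595,303)]),z);l=onplane(ms,f([(437,255),(570,320)]),.046)
    print(e,e.mean(0),"\n",l,l.mean(0))
s=tool()[0];print(s["t"],np.abs(s["dq"]).max())
```

```text
[[ 0.51824105 -0.16751508  0.0562    ]
 [ 0.52585807 -0.25540879  0.0562    ]] [ 0.52204956 -0.21146193  0.0562    ] 
 [[ 0.51788468 -0.18289257  0.046     ]
 [ 0.5221833  -0.24802512  0.046     ]] [ 0.52003399 -0.21545884  0.046     ]
18.85 0.001290029838228725
```

Call:
carry_out:
  motion: [0.006,-0.002,0,0,0,0,-1,0.008,-0.002,0,0,0,0,-1,0.008,0,0,0,0,0,-1,0.004,0,0,0,0,0,-1,0,0,0,0,0,0,-1]

```text
t: 19.35
tool_pos: [0.5243, -0.2417, 0.1394]
orientation: [-1.235, 1.167, -1.168]
force: [0.5, -0.1, -2.3]
opening: 0.0236
```

Call:
carry_out:
  motion: [0,0,0,0,0,0,-1,0,0,0,0,0,0,-1,0,0,0,0,0,0,-1,0,0,0,0,0,0,-1,0,0,0,0,0,0,-1]

```text
t: 19.85
tool_pos: [0.524, -0.2413, 0.139]
orientation: [-1.235, 1.168, -1.168]
force: [-0.7, -0.6, -0.7]
opening: 0.024
```

```bash
python3 - <<'E'
from h import *
m,im=shot("wrist","w14")
import pickle;pickle.dump((m,tool()[0]),open("w14.pkl","wb"))
cv2.imwrite("pics/w14a.png",cv2.resize(im[105:175,280:360],None,fx=8,fy=8,interpolation=cv2.INTER_NEAREST))
E
python3 plan.py 0.5224 -.2128 0.1345 3.3 4
```

```text
t 19.9 pos [ 0.524  -0.2413  0.139 ] err mm [-1.6 28.5 -4.5] rot err deg [-0.   -0.07 -0.01] F [ 0.2 -1.3 -1.8] op 0.0239
[-0.0071, 0.0011, -0.0, -0.0, -0.02, -0.0]
[-0.0071, 0.0011, -0.0, -0.0, -0.02, -0.0]
[-0.0071, 0.0011, -0.0, -0.0, -0.02, -0.0]
[-0.0071, 0.0011, 0.0, -0.0, -0.02, -0.0]
```

View pics/w14a.png

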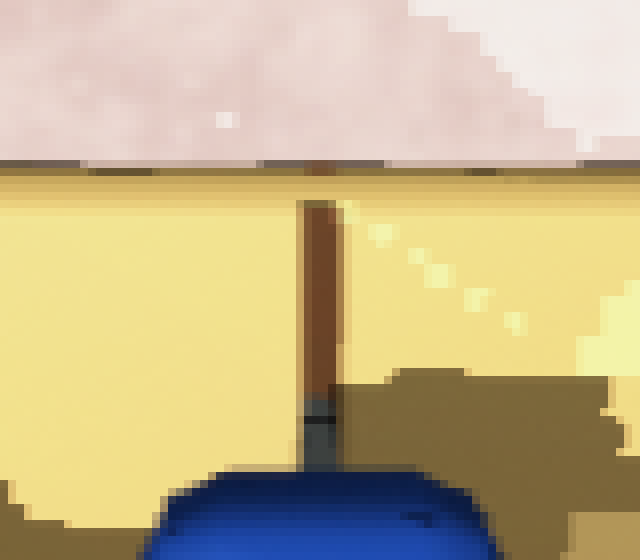

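Run:
```python
from h import *
import pickle
m,s=pickle.load(open("w14.pkl","rb"));p=s["tool_pos"]
y=np.array([-np.sin(.0576),np.cos(.0576),0]);x=np.array([np.cos(.0576),np.sin(.0576),0])
t=onplane(m,[[319.8,154.2]],p[2]-.0785)[0];b=onplane(m,[[319.7,157.2]],p[2]-.0535)[0]
l=onplane(m,[[319.6,130.2]],.046)[0];c=onplane(m,[[319.6,125.5]],.043)[0]; k=onplane(m,[[319.6,153]],.046)[0]
for n,q in(("tip",t),("blk",b),("lineend",l),("cheese back",c),("line at tip",k)): print(n,q.round(4),((q-p)@y).round(4),((q-p)@x).round(4))
print("shift needed: via line end",((l-t)@y)+.045-.0332,"via cheese back",((c-t)@y)+.045-.037)
```

```text
tip [ 0.5212 -0.1977  0.0605] 0.0436 -0.0003
blk [ 0.5211 -0.1974  0.0855] 0.0439 -0.0004
lineend [ 0.5201 -0.1803  0.046 ] 0.0611 -0.0005
cheese back [ 0.5199 -0.1767  0.043 ] 0.0647 -0.0004
line at tip [ 0.521  -0.1981  0.046 ] 0.0433 -0.0005
shift needed: via line end 0.02926967469132275 via cheese back 0.029071676042984128
```

Call:
carry_out:
  motion: [-0.007,0.001,0,0,0,0,-1,-0.008,0.001,0,0,0,0,-1,-0.007,0.001,0,0,0,0,-1,-0.0035,0.0005,0,0,0,0,-1,0,0,0,0,0,0,-1]

```text
t: 20.4
tool_pos: [0.5223, -0.2127, 0.135]
orientation: [-1.235, 1.168, -1.166]
force: [0.6, -0.5, -1.9]
opening: 0.0237
```

```bash
python3 plan.py 0.5223 -.2127 0.1345 3.3 1
```

```text
t 20.4 pos [ 0.5223 -0.2127  0.135 ] err mm [-0.  -0.  -0.5] rot err deg [ 0.01 -0.03 -0.04] F [ 0.6 -0.5 -1.9] op 0.0237
[0.0, 0.0005, -0.0, 0.01, -0.03, -0.04]
```

Settle, verify, and hand in.

Call:
carry_out:
  motion: [0,0.0004,0,0,0,0,-1,0,0,0,0,0,0,-1,0,0,0,0,0,0,-1,0,0,0,0,0,0,-1,0,0,0,0,0,0,-1]

```text
t: 20.9
tool_pos: [0.5225, -0.2131, 0.1348]
orientation: [-1.235, 1.167, -1.167]
force: [0.8, 0.2, -1.0]
opening: 0.0237
```

```bash
python3 plan.py 0.5223 -.2127 0.1345 3.3 1
python3 - <<'E'
from h import *
si=imaging.read_camera("side");a=cv2.imread("pics/s0.png") if 0 else cv2.imread("pics/side0.png")
cv2.imwrite("pics/fin.png",np.vstack([cv2.resize(k[180:310,290:470],None,fx=2.2,fy=2.2) for k in(a,si)]))
E
```

```text
t 20.9 pos [ 0.5225 -0.2131  0.1348] err mm [-0.2  0.4 -0.3] rot err deg [-0.01 -0.03 -0.01] F [ 0.8  0.2 -1. ] op 0.0237
[-0.0004, 0.0003, -0.0002, -0.01, -0.03, -0.01]
```

View pics/fin.png

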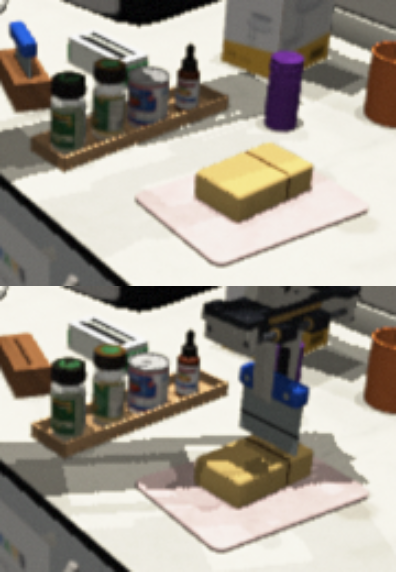

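The jars and cheese look unmoved and the scraper hangs above the line.

```bash
python3 -c "
from plant import robot
print(robot.close_job())"
```

```text
the job is handed in; nothing more can be done
None
```

The job is handed in at about 21 s of the 46 s limit, with the scraper held upright about 10 mm above the scored line on the cheese.

**What I did:** I took the scraper out of its stand and lowered it into the cleaner slot, edge 25 mm below the mouth. I paused there for about 1 s, roughly 17 mm above the slot's bottom, then lifted it out. I carried it over the jars with the edge about 180 mm above the worktop.

**Last checks:**
- **Alignment across the line:** the wrist picture had blade and line within about 0.5 mm, with the angles matching. I took it with the blade slid 28 mm back along the line, then returned.
- **Height:** the TCP height puts the edge about 10 mm above the cheese.
- **Contact:** no contact force showed at the end or in the slot; wrist readings stayed within about 2.5 N.
- **Jars and cheese:** they look the same in the first and last side pictures.

**Disagreements:**
- **Along the line:** the centring estimates from the blade tip and the handle ends differ by about 2 mm, and I set the position mainly by the blade tip.
- **Side camera:** it suggested offsets of 2 mm across and 4 mm along the line, but half a pixel there is already 2–3 mm, so I trusted the wrist view.

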